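Load camera housings into a bench curing chamber

TASK

Load the curing chamber: lift the latch bar out of its catch, swing the gate wide open, and turn the star wheel to run the carrier all the way out. Set every camera housing from the white tray into a nest of its own on the carrier, right way up, flat on the floor of the nest and square, then turn the star wheel back until the carrier is fully home inside and shut the gate so that the latch bar drops into its catch. Leave the jar, loupe and swab tube on the bench undisturbed.

Things in the scene. Friction and masses are not known exactly. Their poses are not given: they have to be found in the camera images.
- chamber: fixed curing chamber: low white hood, 235 mm wide, 98 mm high, at x 2 to 175 mm, amber window on top, lamp head (143 mm high) at x over 100 mm. Origin on the bench under the middle of its gate opening; x points into the hood, away from the robot, y left along its front, z up. Base plate 16 mm high reaches forward to x -139 mm
- gate (a joint): gate angle, rad: 0 shut, grows to 2.1 (stop) as it swings towards the robot and to the right about its vertical hinge; stays where left (friction 0.03 N m). Amber panel, 8 mm thick, 24 to 92 mm high, 223 mm from hinge to free edge. Latched, it has about 0.02 of play. It must be open before the carrier can come out, and the carrier home before it can shut
- gate_hinge (a point): on the gate's vertical hinge axis, 58 mm above the bench, at chamber x 0, y -112 mm; turns with the gate: y along the gate from the hinge to the free edge, x from its outer face inwards. Guide strap round the bar: a steel plate 20 mm wide at y 136 mm, 22 mm in front of the hinge axis, 62 to 102 mm high
- latch_bar (a joint): gravity latch, angle in rad: a steel bar 12 x 6 mm pivoted on the gate's outer face (104 mm from the hinge, 78 mm high); 0 down (falls by itself), up to 0.35 with its nose lifted. Shut, the nose lies behind the catch's lip and must rise 0.13 to pass it. To shut, lead the gate by the ball with the bar held up, or push its panel or strap, clear of bar and ball: the nose rides up the ramp and drops in
- latch_ball (a point): centre of the black 28 mm ball knob on a stem on top of the latch bar: 180 mm from the hinge axis along the gate, 14 mm in front of it, 122 mm above the bench with the bar down, clear above gate and hood. Gripped from above it lifts the bar (76 mm from the bar's pivot: 10 mm lift is 0.13 rad) and leads the gate round
- catch: fixed steel catch on the jamb left of the gate; origin on the bench at chamber x 0, y 122 mm, same axes; 16 mm wide, reaches forward to x -59 mm, its lip at x -26 to -21 mm is 88 mm high, a ramp before it
- carrier (a joint): travel of the carrier, m: 0 fully home in the hood, 0.130 fully out towards the robot (stops at both ends). Driven by the star wheel over a rack, 38 mm a radian. Out, its plate covers chamber x -123 to -13, y -102 to 102 mm
- star_wheel (a joint): star wheel angle, rad, grows counter-clockwise seen from above; counter-clockwise runs the carrier out (3.42 rad from home to fully out), clockwise in. Friction about 0.25 N m; stays where left
- wheel_centre (a point): star wheel on a vertical axis at chamber x -75, y 212 mm: its centre, 71 mm above the bench, x and y turn with it. Five 12 mm thick spokes reach 72 mm out at 0, 72, 144, 216, 288 degrees from its x; hub 38 mm diameter, 82 mm high. Under the spokes free down to 16 mm, but for the gearbox, 46 mm high, within 30 mm of the axis
- wheel_guard (a point): middle of the edge of the fixed half guard, 93 mm high at chamber x -75, y 198 mm, same axes: a sheet roof over the half of the wheel next to the carrier (y 134 to 198, x -150 to 0 mm), with a side wall down at y 133 to 136 mm. The spokes are open from above only on the outer side of this edge (+y)
- nest_0 (a point): centre of the floor of the right-hand nest on the carrier; axes parallel to chamber's; moves with the carrier. Pocket 88 x 48 mm (2 mm clear round a housing), long side along x, walls 5 mm thick, 10 mm high above this point, mouth bevelled; the middle 51 mm of each long wall is left out for fingers, down to the plate at this height. Nests 70 mm apart in y. Either end may point either way
- nest_1 (a point): centre of the floor of the middle nest on the carrier; axes parallel to chamber's; moves with the carrier. Pocket 88 x 48 mm (2 mm clear round a housing), long side along x, walls 5 mm thick, 10 mm high above this point, mouth bevelled; the middle 51 mm of each long wall is left out for fingers, down to the plate at this height. Nests 70 mm apart in y. Either end may point either way
- nest_2 (a point): centre of the floor of the left-hand nest on the carrier; axes parallel to chamber's; moves with the carrier. Pocket 88 x 48 mm (2 mm clear round a housing), long side along x, walls 5 mm thick, 10 mm high above this point, mouth bevelled; the middle 51 mm of each long wall is left out for fingers, down to the plate at this height. Nests 70 mm apart in y. Either end may point either way
- housing_0: die-cast aluminium camera housing, a block 84 x 44 x 28 mm (x, y, z), 0.1 to 0.2 kg, round dark window in its top; waits right way up in the supply tray; origin at the centre of its underside, x along its length, z up. May be absent (None)
- housing_1: die-cast aluminium camera housing, a block 84 x 44 x 28 mm (x, y, z), 0.1 to 0.2 kg, round dark window in its top; waits right way up in the supply tray; origin at the centre of its underside, x along its length, z up. May be absent (None)
- housing_2: die-cast aluminium camera housing, a block 84 x 44 x 28 mm (x, y, z), 0.1 to 0.2 kg, round dark window in its top; waits right way up in the supply tray; origin at the centre of its underside, x along its length, z up. May be absent (None)
- supply_tray: white moulded tray, 194 x 276 mm (x, y), fixed; flat floor 2 mm above the bench, rim 13 mm high; origin at the centre of its underside
- cots_jar: bystander: white jar with blue lid, 60 mm diameter, 66 mm high; origin at its foot
- loupe: bystander: black loupe, 37 mm diameter, 29 mm high; origin at its foot
- swab_tube: bystander: blue tube of swabs, 44 mm diameter, 88 mm high; origin at its foot
There are look-alikes about, which are no part of the job. What is shaped like the housing_0 but yellow is not meant.

How it is judged (in metres and radians):
On the way, in this order (a step that is already met when the one before it is completed fails the run):
1. the latch bar is lifted out of its catch while the gate is still shut (value of joint latch_bar above 0.11 rad and value of joint gate below 0.06 rad), for 0.05 s.
2. the gate stands wide open (over 1.3 rad) (value of joint gate above 1.3 rad), for 0.2 s.
3. the star wheel is pushed and the carrier comes out (value of joint carrier above 0.02 m and contact force between star_wheel and anything else above 1 N), for 0.05 s.
4. the carrier is all the way out (over 0.122 m) (value of joint carrier above 0.122 m), for 0.2 s.
5. every housing lies flat and square in a nest, the carrier out (((horizontal distance between housing_0 and nest_0 below 0.004 m and z of housing_0 in the frame of nest_0 between -0.003 and 0.003 m and angle between the x axis of housing_0 and the x axis of nest_0, either way round below 0.06 rad and angle between the z axis of housing_0 and the z axis of nest_0, either way round below 0.06 rad) or (horizontal distance between housing_0 and nest_1 below 0.004 m and z of housing_0 in the frame of nest_1 between -0.003 and 0.003 m and angle between the x axis of housing_0 and the x axis of nest_1, either way round below 0.06 rad and angle between the z axis of housing_0 and the z axis of nest_1, either way round below 0.06 rad) or (horizontal distance between housing_0 and nest_2 below 0.004 m and z of housing_0 in the frame of nest_2 between -0.003 and 0.003 m and angle between the x axis of housing_0 and the x axis of nest_2, either way round below 0.06 rad and angle between the z axis of housing_0 and the z axis of nest_2, either way round below 0.06 rad)) and ((horizontal distance between housing_1 and nest_0 below 0.004 m and z of housing_1 in the frame of nest_0 between -0.003 and 0.003 m and angle between the x axis of housing_1 and the x axis of nest_0, either way round below 0.06 rad and angle between the z axis of housing_1 and the z axis of nest_0, either way round below 0.06 rad) or (horizontal distance between housing_1 and nest_1 below 0.004 m and z of housing_1 in the frame of nest_1 between -0.003 and 0.003 m and angle between the x axis of housing_1 and the x axis of nest_1, either way round below 0.06 rad and angle between the z axis of housing_1 and the z axis of nest_1, either way round below 0.06 rad) or (horizontal distance between housing_1 and nest_2 below 0.004 m and z of housing_1 in the frame of nest_2 between -0.003 and 0.003 m and angle between the x axis of housing_1 and the x axis of nest_2, either way round below 0.06 rad and angle between the z axis of housing_1 and the z axis of nest_2, either way round below 0.06 rad)) and ((horizontal distance between housing_2 and nest_0 below 0.004 m and z of housing_2 in the frame of nest_0 between -0.003 and 0.003 m and angle between the x axis of housing_2 and the x axis of nest_0, either way round below 0.06 rad and angle between the z axis of housing_2 and the z axis of nest_0, either way round below 0.06 rad) or (horizontal distance between housing_2 and nest_1 below 0.004 m and z of housing_2 in the frame of nest_1 between -0.003 and 0.003 m and angle between the x axis of housing_2 and the x axis of nest_1, either way round below 0.06 rad and angle between the z axis of housing_2 and the z axis of nest_1, either way round below 0.06 rad) or (horizontal distance between housing_2 and nest_2 below 0.004 m and z of housing_2 in the frame of nest_2 between -0.003 and 0.003 m and angle between the x axis of housing_2 and the x axis of nest_2, either way round below 0.06 rad and angle between the z axis of housing_2 and the z axis of nest_2, either way round below 0.06 rad)) and linear speed of each of housing_0, housing_1, housing_2 below 0.02 m/s and value of joint carrier above 0.1 m), for 0.2 s.
6. the star wheel is pushed and the carrier goes in (value of joint carrier below 0.1 m and contact force between star_wheel and anything else above 1 N), for 0.05 s.
7. the loaded carrier is fully home (under 6 mm) (((horizontal distance between housing_0 and nest_0 below 0.004 m and z of housing_0 in the frame of nest_0 between -0.003 and 0.003 m and angle between the x axis of housing_0 and the x axis of nest_0, either way round below 0.06 rad and angle between the z axis of housing_0 and the z axis of nest_0, either way round below 0.06 rad) or (horizontal distance between housing_0 and nest_1 below 0.004 m and z of housing_0 in the frame of nest_1 between -0.003 and 0.003 m and angle between the x axis of housing_0 and the x axis of nest_1, either way round below 0.06 rad and angle between the z axis of housing_0 and the z axis of nest_1, either way round below 0.06 rad) or (horizontal distance between housing_0 and nest_2 below 0.004 m and z of housing_0 in the frame of nest_2 between -0.003 and 0.003 m and angle between the x axis of housing_0 and the x axis of nest_2, either way round below 0.06 rad and angle between the z axis of housing_0 and the z axis of nest_2, either way round below 0.06 rad)) and ((horizontal distance between housing_1 and nest_0 below 0.004 m and z of housing_1 in the frame of nest_0 between -0.003 and 0.003 m and angle between the x axis of housing_1 and the x axis of nest_0, either way round below 0.06 rad and angle between the z axis of housing_1 and the z axis of nest_0, either way round below 0.06 rad) or (horizontal distance between housing_1 and nest_1 below 0.004 m and z of housing_1 in the frame of nest_1 between -0.003 and 0.003 m and angle between the x axis of housing_1 and the x axis of nest_1, either way round below 0.06 rad and angle between the z axis of housing_1 and the z axis of nest_1, either way round below 0.06 rad) or (horizontal distance between housing_1 and nest_2 below 0.004 m and z of housing_1 in the frame of nest_2 between -0.003 and 0.003 m and angle between the x axis of housing_1 and the x axis of nest_2, either way round below 0.06 rad and angle between the z axis of housing_1 and the z axis of nest_2, either way round below 0.06 rad)) and ((horizontal distance between housing_2 and nest_0 below 0.004 m and z of housing_2 in the frame of nest_0 between -0.003 and 0.003 m and angle between the x axis of housing_2 and the x axis of nest_0, either way round below 0.06 rad and angle between the z axis of housing_2 and the z axis of nest_0, either way round below 0.06 rad) or (horizontal distance between housing_2 and nest_1 below 0.004 m and z of housing_2 in the frame of nest_1 between -0.003 and 0.003 m and angle between the x axis of housing_2 and the x axis of nest_1, either way round below 0.06 rad and angle between the z axis of housing_2 and the z axis of nest_1, either way round below 0.06 rad) or (horizontal distance between housing_2 and nest_2 below 0.004 m and z of housing_2 in the frame of nest_2 between -0.003 and 0.003 m and angle between the x axis of housing_2 and the x axis of nest_2, either way round below 0.06 rad and angle between the z axis of housing_2 and the z axis of nest_2, either way round below 0.06 rad)) and value of joint carrier below 0.006 m), for 0.2 s.
8. the gate is shut and the latch bar down in its catch (value of joint each of gate, latch_bar below 0.03 rad), for 0.3 s.
At the end, for the whole second after the job is handed in: Every housing is at rest in a nest (within 4 mm of its centre, 3 mm of its floor, square and level within 0.06 rad), the carrier is home (under 6 mm), the gate shut (under 0.03 rad) and the latch bar down in its catch (under 0.03 rad) (all of step 7 and all of step 8 and linear speed of each of housing_0, housing_1, housing_2 below 0.02 m/s); the robot touches nothing.
It fails at once if the cots jar is pushed more than 4 cm or tipped over (distance of cots_jar from where it was at the start of the episode above 0.04 m or angle between cots_jar's own z axis and vertical above 0.5 rad).
It fails at once if the loupe is pushed more than 4 cm or tipped over (distance of loupe from where it was at the start of the episode above 0.04 m or angle between loupe's own z axis and vertical above 0.5 rad).
It fails at once if the swab tube is pushed more than 4 cm or tipped over (distance of swab_tube from where it was at the start of the episode above 0.04 m or angle between swab_tube's own z axis and vertical above 0.5 rad).
Of housing_0, housing_1, housing_2 only 2 to 3 are there at a start; the rules pass over those that are not, and their reading is None.
At some moment in a run one of housing_0, housing_1, housing_2 may be knocked a few centimetres aside while the robot is not near it.
Once in a run the grip may slacken for a moment while it holds something.
It also fails if it takes over 192 s, if anything falls off the work surface, if the arm or the gripper's body presses on something with over 40 N, if the wrist force passes 120 N, or if a joint passes its speed limit or range.

ROBOT

A 7-joint arm with a two-finger parallel gripper is mounted at the origin on a cart in front of the work surface, level with it; the furniture and walls round the work are solid. World frame = base frame: x ahead of the robot, y to its left, z up, the work surface at z = 0. Lengths are in mm, angles in rad, forces in N, time in s.
With the tool pointing down it reaches from about 400 to 850 mm from the base axis. Payload 6.9 kg.
Tool frame: the origin (TCP) lies at the very end of the fingers, on their centre line; the grasp point (between the pads) lies 19 mm behind it; z points along the fingers, y is the line along which they close (so a half turn about z gives the same grasp; the last joint's range is limited). The gripper opens to 85 mm and grips with 20 to 120 N. Pads are 22 mm wide; open, the fingers measure 114 mm over their backs; the gripper's body (76 mm by 85 mm) begins 54 mm behind the grasp point. The pads swing forward as they close: fully open they stand 13 mm farther back than shut.
Start: joints at [1.276, 0.507, -0.238, 1.5, 0.126, 1.149, -0.155], TCP at [243.817, -575.469, 231.275] pointing down, gripper open.
Joint ranges: [-3.08, 3.08], [-0.24, 2.05], [-1.43, 1.35], [0, 2.5], [-1.52, 4.66], [0.17, 1.96], [-2.89, 2.89]. Speed limits (rad/s): [2.39, 2.39, 3.14, 3.14, 3.14, 3.14, 3.14].

INTERFACE

Orientations are given as a unit quaternion [w, x, y, z].
In Python, from station import env, vision gives the robot as it stands. The module is installed in compiled form; this text tells all that it offers.
- The arm moves only by the tool send_rows, never from a script. Its argument "plan" is a list of rows, each a list of 7 numbers: the finger opening in m, from 0 to 0.0854, then the shift along the tool's x, y, z in m, then the turn, a rotation vector about the tool's x, y, z in rad. In form: [[hand, dx, dy, dz, ax, ay, az], ...]. A call has 1 to 12 rows; each row is the pose to reach, as a shift and turn from the pose commanded when the call began, along the tool's axes at that moment; what a row does not reach only later rows make up. A row lasts 1/10 s, in which the tool goes at most 50 mm and 8.59 degrees, less where a joint would pass 70% of its speed; a pose out of reach is approached as far as the arm can. A call with a gripper value outside its range is refused whole. The fingers move at their own pace and stop on an object; "newtons" is the grip in N (left out, the last holds). Time passes only in rows, so rows that repeat a pose let the fingers close. It gives the time, the measured TCP pose, the force, the opening and the grip force at its end, in the units of the state.
- env.read_state(): the state, without advancing time (a new reading comes with each control period).
- vision.snapshot(name): name is "side" or "top"; returns the picture (384x512x3 uint8, red, green, blue); there is no depth.
- vision.get_calibration(name): a dict with "fov_y" (degrees; the focal length in pixels is half the picture's height over the tangent of half this angle, whatever the lens; pixels are square), "cx", "cy" (the principal point, pixels), "rvec" (rotation vector, rad) and "tvec" (3), from world to camera coordinates, as OpenCV has them. Camera axes: x right, y down, z forward; pixel columns grow to the right and rows downward; lengths in mm; the calibration is good to about 2 mm. A picture is of the moment at which its call begins. get_calibration takes no time and is no camera call.
- env.job_done(): hands the job in; it is judged then, once.
The state is a dict: "clock": time; "qpos": joint angles; "qvel": joint speeds; "joint_torque": joint torques, N m; "tool_pos": TCP position; "tool_rot": TCP orientation; "contact_force": force on the tool from outside, world axes, zero at the start; "ft_torque": the same for the moment, N m; "finger_gap": finger opening in mm; "finger_force": force on a finger pad.
Only numpy, scipy, OpenCV 4.12 (cv2) and the standard library are available. Lean on these libraries where they do the work, as an engineer would, in place of code of your own. Each camera call takes 0.05 s, during which the arm holds its last target. There are 200 camera calls.

## Working session

There is one attempt and no reset: what is moved stays moved. The work goes in short steps, Python scripts to look and compute and a tool call to move; the robot and the scene stay as the last step left them, time stands still between calls to the robot, and variables do not carry over. Pictures are saved under pics/ and viewed, at most 14 in all, crops included, and the job is handed in when it is done.

Besides the shell and the picture viewer there is one more tool, called after "Emit:" as name(argument=value, ...) on one line, values as JSON. send_rows: Moves the arm, as the interface text tells. Its arguments: {"type":"object","properties":{"plan":{"type":"array","items":{"type":"array","items":{"type":"number"}}},"newtons":{"type":"number"}},"required":["plan"]}

```bash
mkdir -p pics
python3 - <<'E'
from station import env, vision
import cv2
for n in("top","side"):
    im=vision.snapshot(n); cv2.imwrite(f"pics/{n}0.png",cv2.resize(im[...,::-1],(800,600),interpolation=cv2.INTER_CUBIC)); cv2.imwrite(f"pics/raw_{n}0.png",im[...,::-1])
    print(n,vision.get_calibration(n))
print(env.read_state())
E
```

```text
top {'fov_y': 46.96429683298956, 'cx': 255.10322443240815, 'cy': 192.68898854848027, 'rvec': array([ 2.1721492 , -2.00522194,  0.25237439]), 'tvec': array([  49.63543243,  569.26097517, 1251.445957  ])}
side {'fov_y': 55.91379603647119, 'cx': 254.80688671068359, 'cy': 194.14071013231512, 'rvec': array([ 0.4287259 , -2.7295159 ,  1.24325938]), 'tvec': array([ 521.64077714,  134.92033297, 1086.83341521])}
{'clock': 0.1, 'qpos': array([ 1.27547123,  0.50824604, -0.23752949,  1.50102159,  0.12571865,
        1.14890733, -0.15480411]), 'qvel': array([ 0.00061324, -0.00180941, -0.00110345, -0.00247878, -0.00194119,
        0.00102669,  0.00026739]), 'joint_torque': array([-4.72964952e-03, -6.21835971e+01, -2.19479889e+00, -2.50205147e+01,
        1.24108308e-02,  7.87834637e-03, -7.92283913e-06]), 'tool_pos': array([ 243.6129764 , -575.08271226,  230.52523247]), 'tool_rot': array([-7.75012392e-04,  9.79983007e-01,  1.99079563e-01, -1.81768849e-04]), 'contact_force': array([-0.63040325,  0.04928299,  0.31012241]), 'ft_torque': array([0.01709501, 0.00838428, 0.04218025]), 'finger_force': 0.0, 'finger_gap': 85.32121138377609}
```

View pics/top0.png

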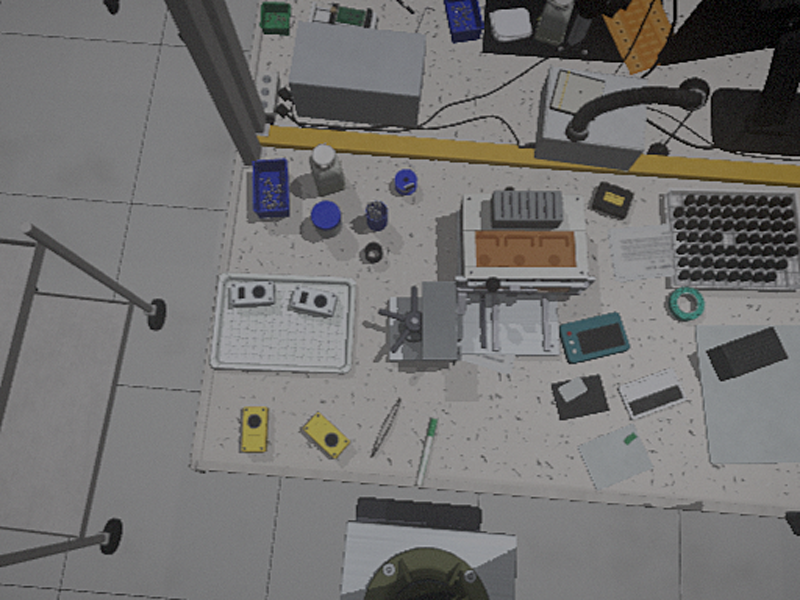

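View pics/side0.png

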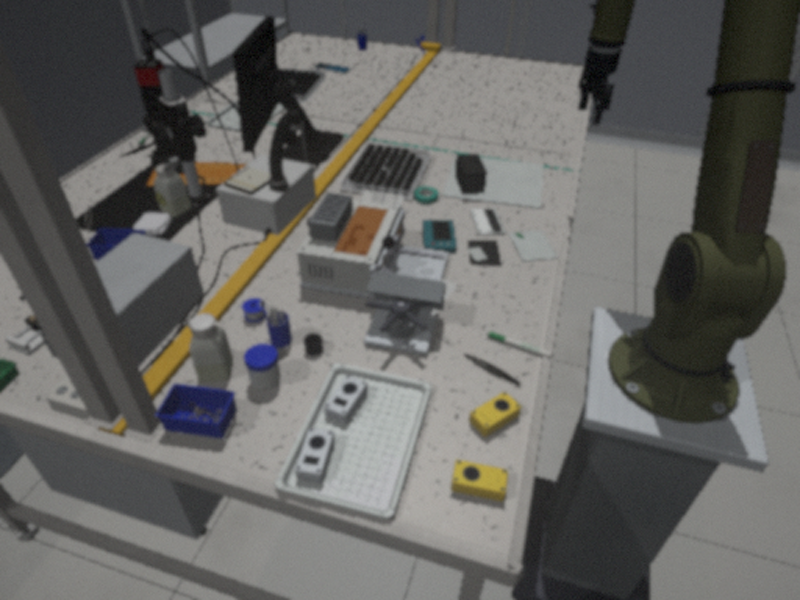

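The scene shows the chamber at top-image px (525,240), the ball near (492,284) and the star wheel near (413,325). The white tray holds two white housings at (252,292) and (315,300). Two yellow look-alikes lie outside the tray at (255,428) and (326,436), so they are not meant.

Run:
```python
import cv2,numpy as np
t=cv2.imread("pics/raw_top0.png"); s=cv2.imread("pics/raw_side0.png")
def crop(im,x0,y0,w,h,k,n):
    c=cv2.resize(im[y0:y0+h,x0:x0+w],None,fx=k,fy=k,interpolation=cv2.INTER_CUBIC)
    for x in range(x0-x0%20+20,x0+w,20): cv2.putText(c,str(x),((x-x0)*k,10),0,.35,(0,0,255)); cv2.line(c,((x-x0)*k,12),((x-x0)*k,18),(0,0,255))
    for y in range(y0-y0%20+20,y0+h,20): cv2.putText(c,str(y),(0,(y-y0)*k),0,.35,(0,0,255))
    cv2.imwrite(n,c)
crop(t,240,115,150,120,5,"pics/tc.png"); crop(s,180,115,120,115,5,"pics/sc.png"); crop(t,130,170,105,75,7,"pics/th.png")
```

```text
(no output)
```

View pics/tc.png

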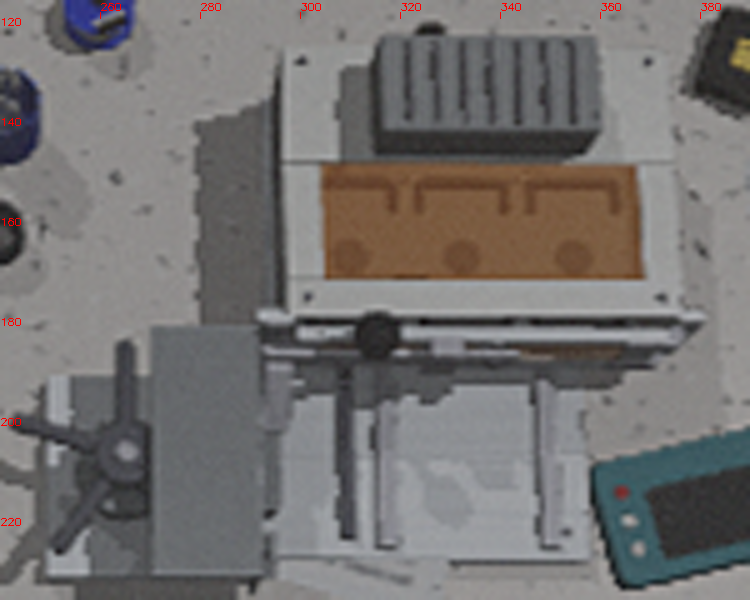

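View pics/sc.png

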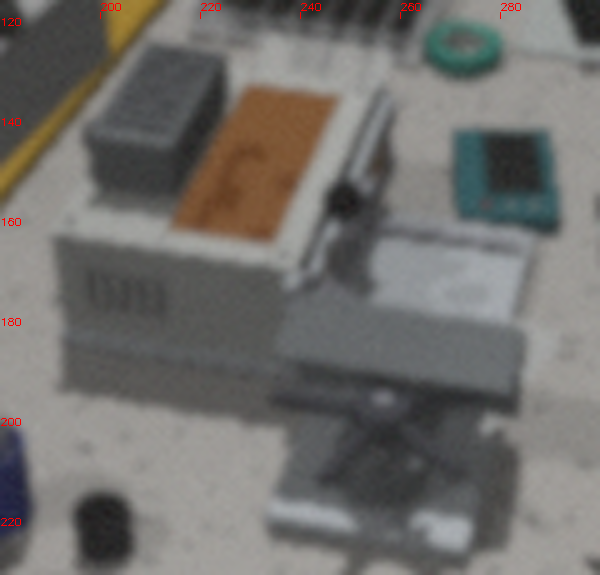

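View pics/th.png

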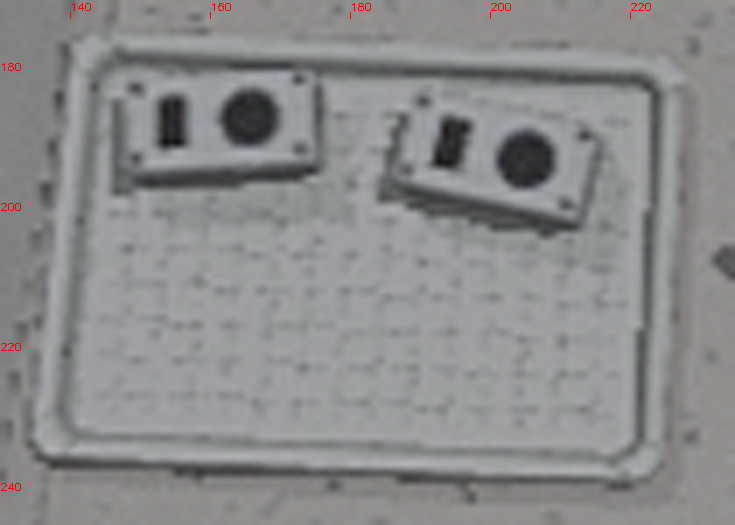

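The crops confirm two white housings with dark round windows and four screw dots in the tray: A at raw (160.6,186.4) and B at raw (200.4,191.2). Both fit the description. The ball is at raw (315,181.4) and the wheel hub at (264.8,205). Next I fit the chamber pose from the known points in both views.

```bash
cat > h.py <<'E'
from station import env, vision
import cv2,numpy as np
from scipy.spatial.transform import Rotation as R
C={}
for n in("top","side"):
    c=vision.get_calibration(n); f=192/np.tan(np.radians(c["fov_y"]/2))
    C[n]=(np.array([[f,0,c["cx"]],[0,f,c["cy"]],[0,0,1]]),c["rvec"],c["tvec"])
def proj(n,P): K,r,t=C[n]; return cv2.projectPoints(np.float64(P).reshape(-1,1,3),r,t,K,None)[0][:,0]
def ray(n,uv,z):
    K,r,t=C[n]; Rm=cv2.Rodrigues(r)[0]; o=-Rm.T@t; d=Rm.T@np.linalg.inv(K)@[uv[0],uv[1],1]
    return o+d*(z-o[2])/d[2]
def crop(n,x0,y0,w,h,k,fn):
    im=vision.snapshot(n)[...,::-1]; cv2.imwrite(fn.replace(".png","_raw.png"),im)
    c=cv2.resize(im[y0:y0+h,x0:x0+w],None,fx=k,fy=k,interpolation=cv2.INTER_CUBIC)
    cv2.imwrite(fn,c)
def up(u,v,x0,y0,k): return np.array([(u+.5)/k-.5+x0,(v+.5)/k-.5+y0])
def tool():
    s=env.read_state(); q=s["tool_rot"]; return s["tool_pos"],R.from_quat([q[1],q[2],q[3],q[0]]),s
E
python3 - <<'E'
from h import *
from scipy.optimize import least_squares
T=[(( 2,117.5,98),283,313),((175,117.5,98),281,50),((2,-117.5,98),685,315),((175,-117.5,98),672,50),((-14,68,122),377,334),((-75,212,82),126,452),((0,198,93),150,326),((-150,198,93),153,575),((0,134,93),260,325),((-150,134,93),265,575)]
S=[((-14,68,122),344,202),((-75,212,82),383,399),((0,198,93),275,365),((-150,198,93),520,388),((2,117.5,98),283,273),((175,117.5,98),57,237)]
def tr(p,P):
    c,s=np.cos(p[2]),np.sin(p[2]); P=np.float64(P); return np.c_[p[0]+c*P[:,0]-s*P[:,1],p[1]+s*P[:,0]+c*P[:,1],P[:,2]]
def res(p,v="ts"):
    r=[]
    if "t" in v: r.append((proj("top",tr(p,[a[0] for a in T]))-[up(a[1],a[2],240,115,5) for a in T]).ravel())
    if "s" in v: r.append((proj("side",tr(p,[a[0] for a in S]))-[up(a[1],a[2],180,115,5) for a in S]).ravel())
    return np.concatenate(r)
for v in("t","s","ts"):
    o=least_squares(res,[650,-150,0],args=(v,),x_scale=[1,1,.01],loss="soft_l1"); print(v,o.x)
print(res(o.x).reshape(-1,2).round(1).tolist())
p=o.x;np.save("cham.npy",p)
print("ball,wheel,nest0 out:",tr(p,[(-14,68,122),(-75,212,71),(-68,-70,25),(-68,70,25)]).round(1).tolist())
wc=tr(p,[(-75,212,77)])[0]
for u,v in((124,345),(20,425),(60,548)):
    a=ray("top",up(u,v,240,115,5),77)-wc; print("spoke deg",np.degrees(np.arctan2(a[1],a[0])-p[2]),np.hypot(a[0],a[1]))
for n,q in(("A",[(136,88),(299,79),(300,149),(137,159)]),("B",[(424,101),(586,134),(568,204),(406,168)])):
    w=np.array([ray("top",up(u,v,130,170,7),30) for u,v in q]); d=w[1]+w[2]-w[0]-w[3]
    print(n,w.mean(0).round(1),np.degrees(np.arctan2(d[1],d[0])),np.linalg.norm(d)/2)
E
```

```text
t [ 6.16882445e+02 -1.42749061e+02  7.77165755e-02]
s [ 6.16637903e+02 -1.42956281e+02  1.00584270e-01]
ts [ 6.16485613e+02 -1.42814644e+02  8.17766312e-02]
[[0.9, 1.5], [-0.1, -0.7], [0.1, 1.0], [-1.2, -0.7], [0.2, 0.3], [0.3, 0.4], [0.2, -0.0], [0.1, 0.5], [-0.2, 0.2], [-0.0, 0.4], [-0.6, -0.0], [-0.1, 0.7], [-1.1, -1.9], [-2.2, 1.1], [3.2, -0.3], [-2.1, -0.7]]
ball,wheel,nest0 out: [[597.0, -76.2, 122.0], [524.4, 62.4, 71.0], [554.4, -218.1, 25.0], [543.0, -78.6, 25.0]]
spoke deg 1.2291281777696683 67.7079546285267
spoke deg 73.5629457699181 66.10478697842815
spoke deg 144.14752483672737 67.92034201428932
A [569.4 387.5  30. ] -81.9106265057673 71.72066320799436
B [564.3 263.8  30. ] -97.69670140037384 73.39066374300367
```

```bash
cat >> h.py <<'E'
def go(P,yaw):  # tool-frame rows [dx dy dz ax ay az] (m, rad) to world TCP P (mm), pointing down, tool x at yaw
    p,r,s=tool(); t=R.from_euler("z",yaw)*R.from_euler("x",np.pi)
    d=r.inv().apply(np.array(P)-p)/1000; a=(r.inv()*t).as_rotvec()
    return np.round(np.r_[d,a],4).tolist()
def ch(P,c=None):
    c=np.load("cham.npy") if c is None else c; P=np.float64(P); k,s=np.cos(c[2]),np.sin(c[2])
    return np.array([c[0]+k*P[0]-s*P[1],c[1]+s*P[0]+k*P[1],P[2]])
def chinv(W):
    c=np.load("cham.npy"); k,s=np.cos(c[2]),np.sin(c[2]); x,y=W[0]-c[0],W[1]-c[1]
    return np.array([k*x+s*y,-s*x+k*y,W[2]])
E
python3 - <<'E'
from h import *
c=np.array([616.8,-142.8,0.079]); np.save("cham.npy",c)
print(ch([-14,68,170]),go(ch([-14,68,170]),.079))
E
```

```text
[597.47725032 -76.1169336  170.        ] [0.5205, -0.3212, 0.061, -0.0016, 0.0003, 0.3218]
```

Emit:
send_rows(plan=[[0.05,0.26,-0.16,0,0,0,0.16],[0.05,0.26,-0.16,0,0,0,0.16],[0.05,0.26,-0.16,0,0,0,0.16],[0.05,0.26,-0.16,0,0,0,0.16],[0.05,0.26,-0.16,0,0,0,0.16],[0.05,0.26,-0.16,0,0,0,0.16],[0.05,0.52,-0.321,0.06,0,0,0.322],[0.05,0.52,-0.321,0.06,0,0,0.322],[0.05,0.52,-0.321,0.06,0,0,0.322],[0.05,0.52,-0.321,0.06,0,0,0.322],[0.05,0.52,-0.321,0.06,0,0,0.322],[0.05,0.52,-0.321,0.06,0,0,0.322]])

```text
clock: 1.3
tool_pos: [586.7, -91.4, 174.4]
tool_rot: [0.0, 0.999, 0.039, -0.0]
contact_force: [0.7, -0.3, 0.3]
finger_gap: 50.2
finger_force: 0.0
```

Run:
```python
from h import *
p,r,s=tool(); print(s["clock"],p,s["finger_gap"],s["contact_force"],go(ch([-14,68,104]),.079))
```

```text
1.3 [586.6839132  -91.44202283 174.43356098] 50.1923204825701 [ 0.72041862 -0.2633754   0.29483856] [0.012, -0.0144, 0.0704, 0.0001, 0.0005, -0.0004]
```

Emit:
send_rows(plan=[[0.05,0,0,0,0,0,0],[0.05,0,0,0,0,0,0]])

```text
clock: 1.5
tool_pos: [586.0, -91.4, 174.1]
tool_rot: [-0.0, 0.999, 0.041, -0.001]
contact_force: [0.0, -1.8, 0.5]
finger_gap: 50.4
finger_force: 0.0
```

Run:
```python
from h import *
print(go(ch([-14,68,104]),.079))
crop("top",280,150,100,75,8,"pics/b1.png")
```

```text
[0.0128, -0.0143, 0.0701, -0.0008, 0.0017, 0.0032]
```

View pics/b1.png

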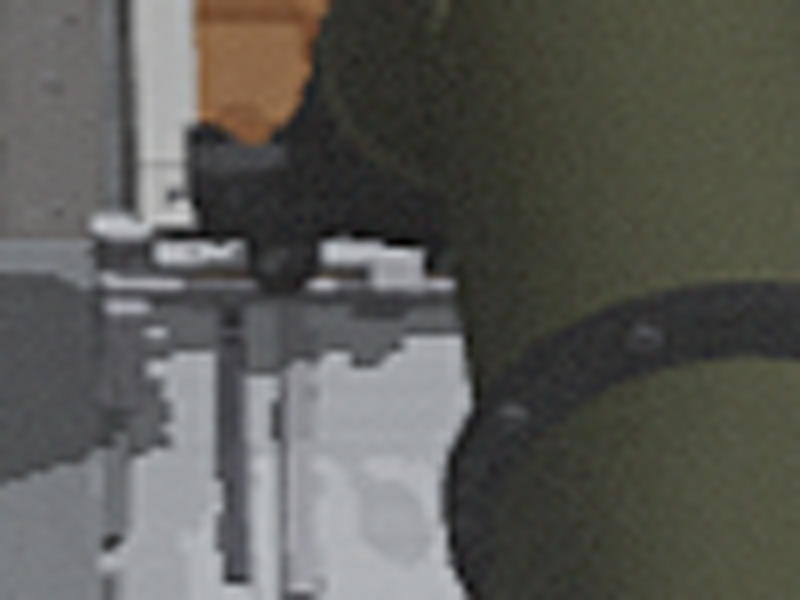

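The gripper's dark body is beside and behind the ball, which is at crop (283,265), raw (315,183), and needs about 14 mm more in y. I move across and then down.

Emit:
send_rows(plan=[[0.05,0.013,-0.0145,0,0,0,0],[0.05,0.013,-0.0145,0.03,0,0,0],[0.05,0.013,-0.0145,0.05,0,0,0],[0.05,0.013,-0.0145,0.07,0,0,0],[0.05,0.013,-0.0145,0.07,0,0,0],[0.05,0.013,-0.0145,0.07,0,0,0]])

```text
clock: 2.15
tool_pos: [597.4, -79.2, 105.6]
tool_rot: [0.0, 0.999, 0.038, -0.0]
contact_force: [-0.2, 0.4, -0.0]
finger_gap: 50.0
finger_force: 0.0
```

Emit:
send_rows(plan=[[0.02,0,0,0,0,0,0],[0.02,0,0,0,0,0,0],[0.02,0,0,0,0,0,0],[0.02,0,0,0,0,0,0],[0.02,0,0,0,0,0,0],[0.02,0,0,0,0,0,0]], newtons=40)

```text
clock: 2.75
tool_pos: [598.3, -75.8, 106.9]
tool_rot: [-0.001, 0.999, 0.04, 0.001]
contact_force: [-3.1, 4.1, 5.2]
finger_gap: 25.6
finger_force: 38.9
```

Emit:
send_rows(plan=[[0.045,0,0,0,0,0,0],[0.045,0,0,0,0,0,0],[0.045,0,0,0.005,0,0,0],[0.045,0,0,0.005,0,0,0],[0.02,0,0,0.005,0,0,0],[0.02,0,0,0.005,0,0,0],[0.02,0,0,0.005,0,0,0],[0.02,0,0,0.005,0,0,0],[0.02,0,0,0.005,0,0,0]], newtons=50)

```text
clock: 3.65
tool_pos: [597.6, -75.8, 100.2]
tool_rot: [-0.001, 0.999, 0.04, -0.0]
contact_force: [-1.8, 4.4, 3.1]
finger_gap: 25.5
finger_force: 48.9
```

Emit:
send_rows(plan=[[0.02,0,0.003,-0.005,0,0,0],[0.02,0,0.006,-0.01,0,0,0],[0.02,0,0.009,-0.015,0,0,0],[0.02,0,0.009,-0.015,0,0,0],[0.02,0,0.009,-0.015,0,0,0]])

```text
clock: 4.15
tool_pos: [597.8, -84.4, 114.5]
tool_rot: [-0.001, 0.999, 0.04, -0.001]
contact_force: [-1.2, 6.5, -1.0]
finger_gap: 25.3
finger_force: 49.9
```

Run:
```python
from h import *
p,r,s=tool(); cp=chinv(p); print(p,cp,s["contact_force"],s["finger_gap"])
h=np.array([0,-112.]); v=cp[:2]-h; 
for th in np.arange(.15,2.0,.15):
    k,sn=np.cos(th),np.sin(th); q=h+[k*v[0]-sn*v[1],sn*v[0]+k*v[1]]; w=ch([*q,p[2]]); d=r.inv().apply(w-p); print(round(th,2),d.round(1))
```

```text
[597.84715225 -84.36339211 114.5280747 ] [-14.28204454  59.75006932 114.5280747 ] [-1.15622713  6.4883955  -1.04915895] 25.26100384254925
0.15 [-25.5   4.    0. ]
0.3 [-50.1  11.8   0. ]
0.45 [-73.3  23.2   0. ]
0.6 [-94.5  38.    0. ]
0.75 [-113.3   55.7    0. ]
0.9 [-129.2   76.1   -0. ]
1.05 [-1.419e+02  9.860e+01 -1.000e-01]
1.2 [-1.511e+02  1.227e+02 -1.000e-01]
1.35 [-156.6  147.9   -0.2]
1.5 [-158.2  173.7   -0.3]
1.65 [-156.   199.4   -0.4]
1.8 [-149.9  224.5   -0.5]
1.95 [-140.2  248.5   -0.5]
```

Emit:
send_rows(plan=[[0.02,-0.0255,0.004,0,0,0,0],[0.02,-0.05,0.012,0,0,0,0],[0.02,-0.0733,0.0232,0,0,0,0],[0.02,-0.0945,0.038,0,0,0,0],[0.02,-0.1133,0.0557,0,0,0,0],[0.02,-0.1292,0.0761,0,0,0,0],[0.02,-0.1419,0.0986,0,0,0,0],[0.02,-0.1511,0.1227,0,0,0,0],[0.02,-0.1566,0.1479,0,0,0,0],[0.02,-0.1582,0.1737,0,0,0,0],[0.02,-0.156,0.1994,0,0,0,0],[0.02,-0.15,0.2245,0,0,0,0]])

```text
clock: 5.35
tool_pos: [454.7, -328.4, 115.1]
tool_rot: [0.002, 0.999, 0.035, -0.009]
contact_force: [-17.2, -9.8, 14.5]
finger_gap: 20.4
finger_force: 22.0
```

Emit:
send_rows(plan=[[0.02,0.0045,0.012,0,0,0,0],[0.02,0.0045,0.012,0,0,0,0],[0.02,0.0045,0.012,0,0,0,0],[0.02,0.0045,0.012,0,0,0,0]])

```text
clock: 5.75
tool_pos: [465.1, -341.9, 116.5]
tool_rot: [0.004, 0.999, 0.035, -0.004]
contact_force: [-20.2, -13.8, 19.2]
finger_gap: 20.0
finger_force: 19.0
```

Run:
```python
from h import *
p,r,s=tool(); print(p,chinv(p),s["contact_force"],s["finger_gap"])
crop("top",235,115,150,112,5,"pics/g1.png")
```

```text
[ 465.10305367 -341.86618653  116.53256862] [-166.93369809 -186.47372627  116.53256862] [-20.24707756 -13.82666817  19.24322627] 20.017987282002153
```

View pics/g1.png

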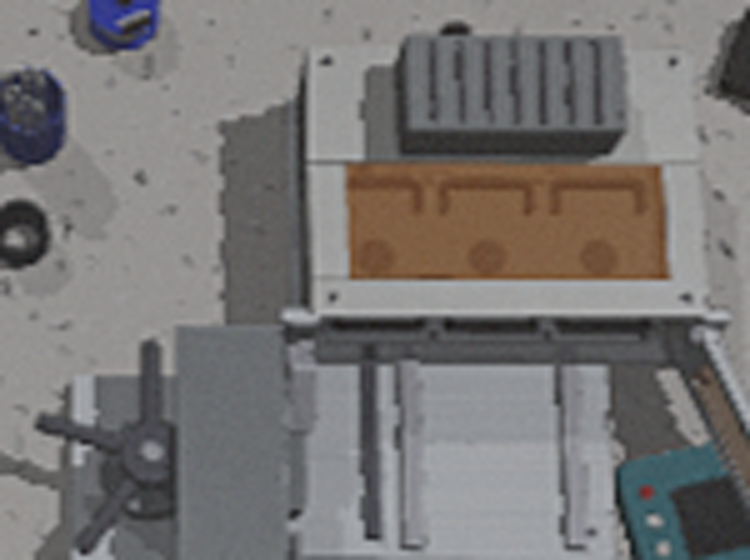

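The gate stands open at about 2 rad, with its panel running from crop (705,330) out to the lower right. The carrier front is exposed. I release the ball and rise, then go to the star wheel.

Emit:
send_rows(plan=[[0.06,0,0,0,0,0,0],[0.06,0,0,0,0,0,0],[0.06,0,0,0,0,0,0],[0.06,0,0,-0.025,0,0,0],[0.06,0,0,-0.06,0,0,0],[0.06,0,0,-0.06,0,0,0],[0,0,0,-0.06,0,0,0],[0,0,0,-0.06,0,0,0]])

```text
clock: 6.6
tool_pos: [471.9, -333.2, 174.2]
tool_rot: [-0.001, 0.999, 0.04, -0.001]
contact_force: [-1.0, 0.3, 1.0]
finger_gap: 31.7
finger_force: 0.0
```

Run:
```python
from h import *
p,r,s=tool(); print(p,s["contact_force"],s["finger_gap"])
f=lambda a,z,rr=52:ch([-75+rr*np.cos(np.radians(a)),212+rr*np.sin(np.radians(a)),z])
print(go(f(36,160),.079))
t=R.from_euler("z",.079)*R.from_euler("x",np.pi)
for a in range(36,170,12): print(a,(t.inv().apply(f(a,57)-f(36,57))/1000).round(4).tolist())
crop("top",235,130,150,112,5,"pics/g2.png")
```

```text
[ 471.87347755 -333.20781311  174.18535971] [-1.01721933  0.32479589  0.95100065] 31.720942029280433
[0.1268, -0.4209, 0.0145, -0.0011, 0.001, 0.0005]
36 [0.0, 0.0, 0.0]
48 [-0.0073, -0.0081, -0.0]
60 [-0.0161, -0.0145, -0.0]
72 [-0.026, -0.0189, -0.0]
84 [-0.0366, -0.0212, -0.0]
96 [-0.0475, -0.0212, -0.0]
108 [-0.0581, -0.0189, -0.0]
120 [-0.0681, -0.0145, -0.0]
132 [-0.0769, -0.0081, -0.0]
144 [-0.0841, -0.0, -0.0]
156 [-0.0896, 0.0094, 0.0]
168 [-0.0929, 0.0198, 0.0]
```

View pics/g2.png

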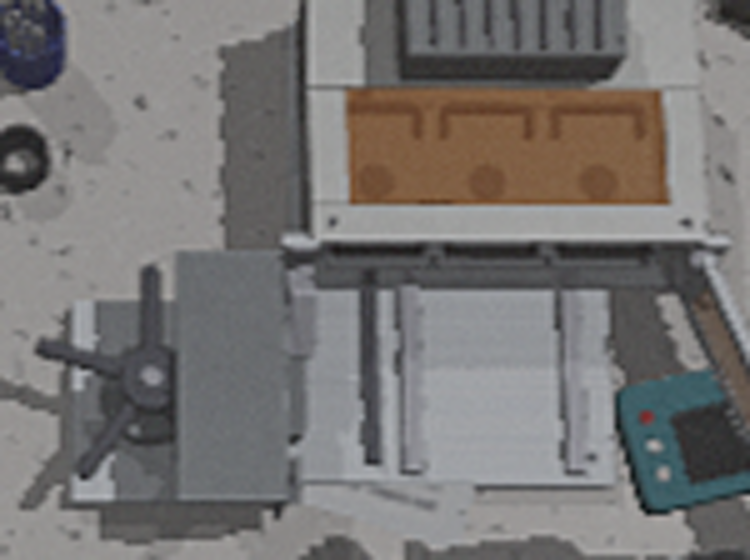

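The gate stayed wide open and the wheel is unchanged, with spokes at about 0, 72 and 144°. I move to the gap between the first two.

Emit:
send_rows(plan=[[0,0.127,-0.421,0.0145,0,0,0],[0,0.127,-0.421,0.0145,0,0,0],[0,0.127,-0.421,0.0145,0,0,0],[0,0.127,-0.421,0.0145,0,0,0],[0,0.127,-0.421,0.0145,0,0,0],[0,0.127,-0.421,0.0145,0,0,0],[0,0.127,-0.421,0.0145,0,0,0],[0,0.127,-0.421,0.0145,0,0,0],[0,0.127,-0.421,0.0145,0,0,0],[0,0.127,-0.421,0.0145,0,0,0],[0,0.127,-0.421,0.0145,0,0,0],[0,0.127,-0.421,0.0145,0,0,0]])

```text
clock: 7.85
tool_pos: [565.1, 94.4, 159.8]
tool_rot: [0.001, 0.999, 0.039, -0.001]
contact_force: [0.4, -0.8, -0.7]
finger_gap: -0.0
finger_force: 0.0
```

Run:
```python
from h import *
f=lambda a,z,rr=52:ch([-75+rr*np.cos(np.radians(a)),212+rr*np.sin(np.radians(a)),z])
p,r,s=tool(); print(p,s["finger_gap"],go(f(36,57),.079))
```

```text
[565.1148145   94.37469203 159.81237692] -0.02581391561351006 [0.0, -0.0022, 0.1028, 0.0011, 0.0017, -0.0015]
```

Emit:
send_rows(plan=[[0,0,-0.001,0.05,0,0,0],[0,0,-0.001,0.08,0,0,0],[0,0,-0.001,0.103,0,0,0],[0,0,-0.001,0.103,0,0,0],[0,0,-0.001,0.103,0,0,0]])

```text
clock: 8.35
tool_pos: [565.6, 95.5, 57.8]
tool_rot: [0.0, 0.999, 0.038, -0.0]
contact_force: [-0.6, 1.5, -0.0]
finger_gap: -0.0
finger_force: 0.0
```

Emit:
send_rows(plan=[[0,-0.0073,-0.0081,0,0,0,0],[0,-0.0161,-0.0145,0,0,0,0],[0,-0.026,-0.0189,0,0,0,0],[0,-0.0366,-0.0212,0,0,0,0],[0,-0.0475,-0.0212,0,0,0,0],[0,-0.0581,-0.0189,0,0,0,0],[0,-0.0681,-0.0145,0,0,0,0],[0,-0.0769,-0.0081,0,0,0,0],[0,-0.0841,0,0,0,0,0],[0,-0.0896,0.0094,0,0,0,0],[0,-0.0915,0.0145,0,0,0,0],[0,-0.0915,0.0145,0,0,0,0]])

```text
clock: 9.55
tool_pos: [475.8, 76.5, 58.9]
tool_rot: [-0.001, 0.999, 0.04, 0.002]
contact_force: [0.7, 2.7, 2.3]
finger_gap: 0.0
finger_force: 1.3
```

Run:
```python
from h import *
p,r,s=tool(); print(p,chinv(p),s["contact_force"])
crop("top",235,130,150,112,5,"pics/w1.png")
```

```text
[475.81517441  76.45422071  58.90024338] [-123.24203896  229.69661334   58.90024338] [0.69401518 2.69949147 2.26999371]
```

View pics/w1.png

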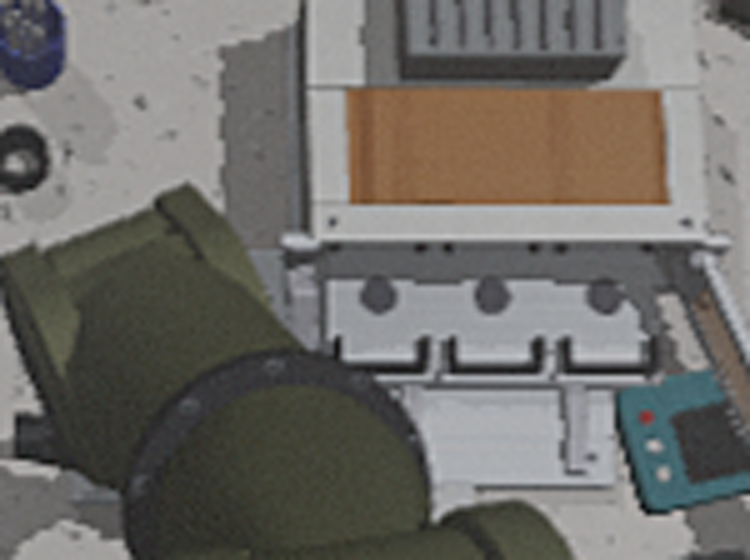

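The carrier is about halfway out, with the three nests visible at crop (380,320), (495,320) and (605,320). I lift, go round to the next spoke and push again.

Run:
```python
from h import *
f=lambda a,z,rr=57:ch([-75+rr*np.cos(np.radians(a)),212+rr*np.sin(np.radians(a)),z])
t=R.from_euler("z",.079)*R.from_euler("x",np.pi)
print(go(f(9,57),.079))
for a in list(range(9,100,10))+[104,108,112]: print(a,(t.inv().apply(f(a,57,55)-f(9,57))/1000).round(4).tolist())
```

```text
[0.1048, 0.0088, 0.0018, -0.0009, -0.002, 0.0007]
9 [-0.002, 0.0003, 0.0]
19 [-0.0043, -0.009, -0.0]
29 [-0.0082, -0.0177, -0.0]
39 [-0.0136, -0.0257, -0.0]
49 [-0.0202, -0.0326, -0.0]
59 [-0.028, -0.0382, -0.0]
69 [-0.0366, -0.0424, -0.0]
79 [-0.0458, -0.0451, -0.0]
89 [-0.0553, -0.0461, -0.0]
99 [-0.0649, -0.0454, -0.0]
104 [-0.0696, -0.0444, -0.0]
108 [-0.0733, -0.0434, -0.0]
112 [-0.0769, -0.0421, -0.0]
```

Emit:
send_rows(plan=[[0,0.004,-0.004,-0.03,0,0,0],[0,0.004,-0.004,-0.065,0,0,0],[0,0.04,0,-0.065,0,0,0],[0,0.08,0.005,-0.065,0,0,0],[0,0.105,0.009,-0.065,0,0,0],[0,0.105,0.009,-0.065,0,0,0],[0,0.105,0.009,-0.065,0,0,0],[0,0.105,0.009,-0.03,0,0,0],[0,0.105,0.009,0.001,0,0,0],[0,0.105,0.009,0.001,0,0,0],[0,0.105,0.009,0.001,0,0,0]])

```text
clock: 10.7
tool_pos: [579.5, 74.8, 56.9]
tool_rot: [0.0, 0.999, 0.04, -0.001]
contact_force: [-0.1, 0.5, 0.4]
finger_gap: -0.0
finger_force: 0.0
```

Emit:
send_rows(plan=[[0,-0.0043,-0.009,0,0,0,0],[0,-0.0082,-0.0177,0,0,0,0],[0,-0.0136,-0.0257,0,0,0,0],[0,-0.0202,-0.0326,0,0,0,0],[0,-0.028,-0.0382,0,0,0,0],[0,-0.0366,-0.0424,0,0,0,0],[0,-0.0458,-0.0451,0,0,0,0],[0,-0.0553,-0.0461,0,0,0,0],[0,-0.0649,-0.0454,0,0,0,0],[0,-0.0649,-0.0454,0,0,0,0]])

```text
clock: 11.7
tool_pos: [513.4, 116.0, 58.5]
tool_rot: [-0.001, 0.999, 0.04, 0.002]
contact_force: [2.6, 1.2, 1.5]
finger_gap: 0.1
finger_force: 0.8
```

Emit:
send_rows(plan=[[0,-0.0047,0.001,0,0,0,0],[0,-0.0047,0.001,0,0,0,0]])

```text
clock: 11.9
tool_pos: [509.5, 114.6, 58.0]
tool_rot: [-0.001, 0.999, 0.04, 0.002]
contact_force: [4.4, 1.6, 3.1]
finger_gap: 0.3
finger_force: 2.1
```

Emit:
send_rows(plan=[[0,-0.004,0.001,0,0,0,0],[0,-0.0075,0.0025,0,0,0,0],[0,-0.0075,0.0025,0,0,0,0]])

```text
clock: 12.2
tool_pos: [507.0, 113.5, 58.4]
tool_rot: [-0.003, 0.999, 0.04, 0.006]
contact_force: [16.5, 5.5, -3.0]
finger_gap: 0.5
finger_force: 7.7
```

Emit:
send_rows(plan=[[0,-0.004,0.002,0,0,0,0],[0,-0.004,0.002,0,0,0,0]])

```text
clock: 12.4
tool_pos: [506.6, 113.3, 58.9]
tool_rot: [-0.004, 0.999, 0.04, 0.01]
contact_force: [23.4, 10.6, -8.8]
finger_gap: -0.1
finger_force: 12.1
```

Emit:
send_rows(plan=[[0,-0.004,0.002,0,0,0,0],[0,-0.004,0.002,0,0,0,0]])

```text
clock: 12.6
tool_pos: [506.3, 113.1, 59.2]
tool_rot: [-0.006, 0.999, 0.041, 0.013]
contact_force: [32.9, 15.0, -19.4]
finger_gap: 0.2
finger_force: 16.8
```

Emit:
send_rows(plan=[[0,0.014,-0.007,0,0,0,0],[0,0.014,-0.007,-0.03,0,0,0],[0,0.014,-0.007,-0.08,0,0,0],[0,0.014,-0.007,-0.1,0,0,0],[0.0854,0.014,-0.007,-0.1,0,0,0]])

```text
clock: 13.1
tool_pos: [507.0, 114.5, 159.4]
tool_rot: [-0.0, 0.999, 0.039, 0.002]
contact_force: [0.7, 0.3, -0.8]
finger_gap: 13.5
finger_force: 0.0
```

```bash
cat >> h.py <<'E'
def housings(im):
    g=cv2.cvtColor(im,cv2.COLOR_BGR2GRAY); m=(g[180:236,141:224]<75).astype(np.uint8)
    n,l,st,ce=cv2.connectedComponentsWithStats(m); return [(ce[i]+[141,180],st[i,4],st[i,2:4]) for i in range(1,n) if st[i,4]>=12]
def pose(win,rec,z=30):
    a,b=ray("top",win,z),ray("top",rec,z); c=a+.402*(b-a); d=a-b; return c.round(1),np.arctan2(d[1],d[0])
E
python3 - <<'E'
from h import *
for im in(cv2.imread("pics/raw_top0.png"),vision.snapshot("top")[...,::-1].copy()):
    for c,a,s in housings(im): print(c.round(2),a,s)
    print()
p,r,s=tool();print(p,s["clock"])
cv2.imwrite("pics/t_now_raw.png",im)
a=lambda u,v:up(u,v,130,170,7)
print(pose(a(249,118),a(172,122)),pose(a(526,159),a(452,142)))
E
```

```text
[165.09 186.36] 44 [7 8]
[154. 187.] 21 [3 7]
[193.88 189.92] 25 [5 7]
[204.68 192.43] 47 [8 8]
[162.11 194.87] 38 [25  3]
[203.94 200.56] 18 [16  4]

[165.1  186.44] 41 [7 8]
[154. 187.] 21 [3 7]
[193.74 190.17] 23 [5 7]
[204.65 192.5 ] 46 [8 8]
[222.52 196.24] 21 [ 2 11]

[506.13750335 113.98633721 157.55307289] 13.15
(array([569. , 387.4,  30. ]), np.float64(-1.4361734463930795)) (array([564.1, 263.6,  30. ]), np.float64(-1.7214175700111483))
```

Run:
```python
from h import *
p,r,s=tool(); print(s["qpos"].round(2)); print(go([564.2,263.7,110],np.pi-1.71))
```

```text
[-0.05  0.43 -0.31  1.88  0.17  0.85 -1.94]
[0.0696, -0.1447, 0.0477, 0.0004, -0.0009, -1.3527]
```

Emit:
send_rows(plan=[[0.066,0.02,-0.04,0,0,0,-0.14],[0.066,0.04,-0.08,0,0,0,-0.28],[0.066,0.0695,-0.12,0,0,0,-0.42],[0.066,0.0695,-0.1445,0,0,0,-0.56],[0.066,0.0695,-0.1445,0.047,0,0,-0.7],[0.066,0.0695,-0.1445,0.047,0,0,-0.84],[0.066,0.0695,-0.1445,0.047,0,0,-0.98],[0.066,0.0695,-0.1445,0.047,0,0,-1.12],[0.066,0.0695,-0.1445,0.047,0,0,-1.26],[0.066,0.0695,-0.1445,0.047,0,0,-1.353],[0.066,0.0695,-0.1445,0.047,0,0,-1.353],[0.066,0.0695,-0.1445,0.047,0,0,-1.353]])

```text
clock: 14.35
tool_pos: [563.4, 262.8, 108.2]
tool_rot: [-0.001, 0.755, 0.655, -0.001]
contact_force: [-0.6, -0.1, 0.1]
finger_gap: 66.0
finger_force: 0.0
```

Run:
```python
from h import *
p,r,s=tool(); print(p,s["finger_gap"],s["qpos"].round(2)); print(go([564.2,263.7,16],np.pi-1.71))
crop("top",265,150,120,90,6,"pics/n1.png")
```

```text
[563.35369978 262.81638584 108.21593205] 66.01468005714634 [-0.09  0.68 -0.65  1.66  0.48  0.97 -1.06]
[0.0011, 0.0009, 0.0922, -0.0026, 0.0012, -0.0023]
```

View pics/n1.png

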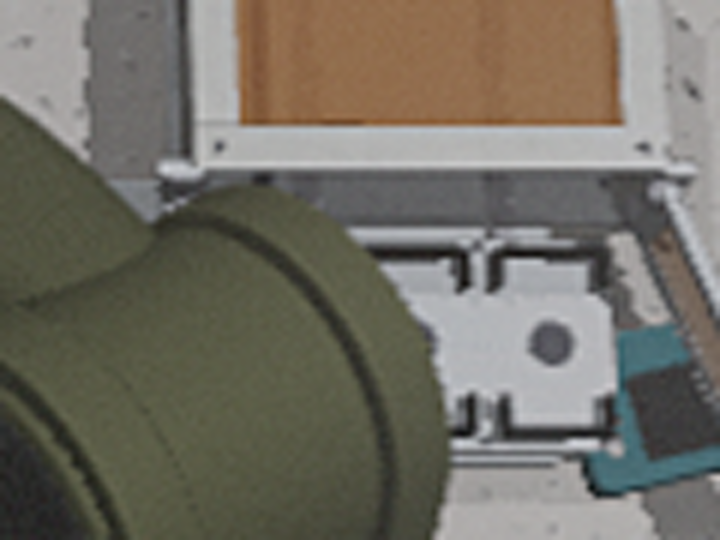

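Nest_0 is fully visible, with its centre disc at crop (550,343), which is raw (356.3,206.8). The carrier is fully out. I grasp housing B.

Emit:
send_rows(plan=[[0.066,0.001,0.001,0.04,0,0,0],[0.066,0.001,0.001,0.075,0,0,0],[0.066,0.001,0.001,0.092,0,0,0],[0.066,0.001,0.001,0.092,0,0,0],[0.066,0.001,0.001,0.092,0,0,0],[0.03,0.001,0.001,0.092,0,0,0],[0.03,0.001,0.001,0.092,0,0,0],[0.03,0.001,0.001,0.092,0,0,0],[0.03,0.001,0.001,0.092,0,0,0],[0.03,0.001,0.001,0.092,0,0,0]], newtons=70)

```text
clock: 15.4
tool_pos: [566.1, 264.7, 19.6]
tool_rot: [0.0, 0.755, 0.656, 0.001]
contact_force: [-1.6, -0.2, 5.5]
finger_gap: 42.1
finger_force: 71.4
```

Run:
```python
from h import *
p,r,s=tool(); print(p,s["finger_gap"],s["finger_force"],s["contact_force"])
for z in(18,22,26,30): print(z,chinv(ray("top",up(550,343,265,150,6),z)).round(1))
```

```text
[566.11284763 264.74309321  19.58582428] 42.101792621872455 71.35926604270935 [-1.55475849 -0.23923177  5.51380752]
18 [-65.8 -71.6  18. ]
22 [-66.7 -70.7  22. ]
26 [-67.5 -69.7  26. ]
30 [-68.4 -68.8  30. ]
```

Emit:
send_rows(plan=[[0.03,0,0,-0.01,0,0,0],[0.03,0,0,-0.04,0,0,0],[0.03,0,0,-0.08,0,0,0],[0.03,0,0,-0.12,0,0,0],[0.03,0,0,-0.14,0,0,0],[0.03,0,0,-0.14,0,0,0]])

```text
clock: 16.0
tool_pos: [566.9, 265.3, 162.4]
tool_rot: [0.001, 0.755, 0.656, 0.004]
contact_force: [-0.5, 0.3, -0.7]
finger_gap: 42.1
finger_force: 71.3
```

Run:
```python
from h import *
p,r,s=tool(); print(p,s["finger_gap"],s["finger_force"],s["contact_force"]); print(go(ch([-68,70,150]),.079))
im=vision.snapshot("top")[...,::-1]; cv2.imwrite("pics/l1_raw.png",im)
im=vision.snapshot("side")[...,::-1]; cv2.imwrite("pics/l1.png",cv2.resize(im[150:330,150:330],(600,600),interpolation=cv2.INTER_CUBIC))
```

```text
[566.93731505 265.32855331 162.39797285] 42.054160495537495 71.27768397331238 [-0.51491467  0.27089302 -0.68953738]
[-0.3437, 0.0245, 0.0111, 0.0023, -0.0076, 1.3524]
```

View pics/l1.png

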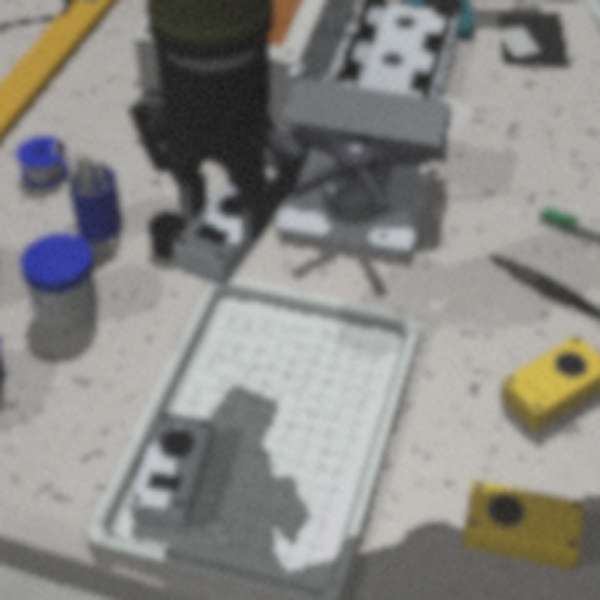

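Housing B hangs level between the fingers at crop (215,235), and housing A is still in the tray at (175,470). I carry B to nest_2.

Emit:
send_rows(plan=[[0.03,-0.04,0.003,0,0,0,0.14],[0.03,-0.08,0.006,0,0,0,0.28],[0.03,-0.12,0.009,0,0,0,0.42],[0.03,-0.16,0.012,0,0,0,0.56],[0.03,-0.2,0.015,0,0,0,0.7],[0.03,-0.24,0.018,0,0,0,0.84],[0.03,-0.28,0.021,0,0,0,0.98],[0.03,-0.32,0.023,0,0,0,1.12],[0.03,-0.3435,0.0245,0.005,0,0,1.25],[0.03,-0.3435,0.0245,0.01,0,0,1.352],[0.03,-0.3435,0.0245,0.01,0,0,1.352],[0.03,-0.3435,0.0245,0.01,0,0,1.352]])

```text
clock: 17.3
tool_pos: [541.5, -78.8, 146.8]
tool_rot: [-0.0, 0.999, 0.042, -0.001]
contact_force: [0.6, 0.6, -1.1]
finger_gap: 42.0
finger_force: 71.2
```

Run:
```python
from h import *
p,r,s=tool(); print(p,s["finger_gap"],s["finger_force"],s["contact_force"]); print(go(ch([-67,70,62]),.079))
```

```text
[541.53883463 -78.81891232 146.81000774] 42.00595908777733 71.23187899589539 [ 0.64288634  0.5740633  -1.0560465 ]
[0.0031, -0.0002, 0.0848, -0.0008, 0.0018, 0.0047]
```

Emit:
send_rows(plan=[[0.03,0.0025,0,0.03,0,0,0.003],[0.03,0.0025,0,0.06,0,0,0.003],[0.03,0.0025,0,0.08,0,0,0.003],[0.03,0.0025,0,0.084,0,0,0.003],[0.03,0.0025,0,0.084,0,0,0.003]])

```text
clock: 17.8
tool_pos: [544.5, -78.5, 63.3]
tool_rot: [-0.0, 0.999, 0.04, -0.001]
contact_force: [0.3, 0.4, -1.7]
finger_gap: 42.1
finger_force: 71.2
```

Run:
```python
from h import *
p,r,s=tool(); print(p,chinv(p),s["finger_gap"],s["contact_force"],go(ch([-67,70,62]),.079))
im=vision.snapshot("top")[...,::-1]; cv2.imwrite("pics/l2_raw.png",im)
p,r,s=tool(); print(p,chinv(p),s["finger_gap"],s["contact_force"],go(ch([-67,70,62]),.079))
```

```text
[544.45054921 -78.5131653   63.30029026] [-67.05042279  69.79599523  63.30029026] 42.06432292355655 [ 0.26449559  0.40634847 -1.74316087] [0.0001, -0.0002, 0.0013, -0.0007, 0.0011, 0.0005]
[545.01562249 -78.75661538  64.09126958] [-66.50632446  69.50871007  64.09126958] 41.980076098913756 [ 0.61552292  0.56287099 -1.48693002] [-0.0005, -0.0005, 0.0021, -0.0003, -0.0004, -0.0002]
```

Emit:
send_rows(plan=[[0.03,0,0,0.005,0,0,0],[0.03,0,0,0.01,0,0,0],[0.03,0,0,0.014,0,0,0],[0.03,0,0,0.014,0,0,0]])

```text
clock: 18.25
tool_pos: [544.3, -79.4, 49.2]
tool_rot: [-0.0, 0.999, 0.038, -0.0]
contact_force: [0.1, -1.6, -0.4]
finger_gap: 42.0
finger_force: 71.2
```

Emit:
send_rows(plan=[[0.03,0,0,0.003,0,0,0],[0.03,0,0,0.003,0,0,0],[0.03,0,0,0.003,0,0,0]])

```text
clock: 18.55
tool_pos: [544.9, -79.4, 47.3]
tool_rot: [0.0, 0.999, 0.038, 0.0]
contact_force: [-1.6, -0.0, 5.5]
finger_gap: 41.9
finger_force: 72.0
```

Emit:
send_rows(plan=[[0.03,0,0,0.002,0,0,0],[0.03,0,0,0.002,0,0,0],[0.03,0,0,0.002,0,0,0]])

```text
clock: 18.85
tool_pos: [545.9, -79.3, 47.0]
tool_rot: [0.0, 0.999, 0.038, 0.002]
contact_force: [-4.1, 1.1, 21.0]
finger_gap: 41.8
finger_force: 73.7
```

Run:
```python
from h import *
k=600/180
for z in(18,20,22,24,26,28,30,32):
    w=ray("top",up(550,343,265,150,6),z)
    print(z,proj("side",ch([-68,-70,z]).reshape(1,3)).round(1),proj("side",ch([-68,0,z]).reshape(1,3)).round(1),"top n0",proj("top",ch([-68,-70,z]).reshape(1,3)).round(1))
print(up(408,20,150,150,k),up(393,58,150,150,k))
p,r,s=tool(); print(p,s["contact_force"],s["finger_gap"])
```

```text
18 [[270.4 159.3]] [[266.7 170.3]] top n0 [[355.8 207.4]]
20 [[270.4 158.9]] [[266.7 169.9]] top n0 [[355.9 207.3]]
22 [[270.5 158.4]] [[266.7 169.5]] top n0 [[356.1 207.2]]
24 [[270.5 158. ]] [[266.7 169. ]] top n0 [[356.2 207. ]]
26 [[270.5 157.5]] [[266.8 168.6]] top n0 [[356.4 206.9]]
28 [[270.5 157.1]] [[266.8 168.1]] top n0 [[356.5 206.8]]
30 [[270.6 156.7]] [[266.8 167.7]] top n0 [[356.6 206.6]]
32 [[270.6 156.2]] [[266.8 167.2]] top n0 [[356.8 206.5]]
[272.05 155.65] [267.55 167.05]
[545.89703943 -79.27838442  47.04184696] [-4.11424468  1.11197407 21.03663364] 41.80894472533501
```

Triangulation puts the nest floor at about z = 29 mm, and the housing underside is at 47 − 17.6 ≈ 29 mm, so it has seated. I release and go to A.

Emit:
send_rows(plan=[[0.058,0,0,-0.001,0,0,0],[0.058,0,0,-0.001,0,0,0],[0.058,0,0,-0.001,0,0,0],[0.058,0,0,-0.001,0,0,0],[0.058,0,0,-0.03,0,0,0],[0.058,0,0,-0.07,0,0,0],[0.058,0,0,-0.11,0,0,0],[0.058,0,0,-0.11,0,0,0]])

```text
clock: 19.65
tool_pos: [547.5, -79.3, 159.4]
tool_rot: [0.001, 0.999, 0.038, 0.004]
contact_force: [-0.2, -0.6, -0.6]
finger_gap: 57.3
finger_force: 0.0
```

Run:
```python
from h import *
im=np.ascontiguousarray(vision.snapshot("top")[...,::-1]); cv2.imwrite("pics/p1_raw.png",im)
H=housings(im)
for c,a,s in H: print(c.round(2),a,s)
b=sorted(H,key=lambda h:-h[1]); 
c,y=pose(b[0][0],b[1][0]); print(c,y)
print(go([569.2,387.5,120],np.pi-1.43))
```

```text
[165.02 186.41] 41 [7 8]
[154. 187.] 21 [3 7]
[569.  387.8  30. ] -1.4349799011053157
[0.0585, -0.4639, 0.0367, 0.0049, -0.003, -1.6351]
```

Emit:
send_rows(plan=[[0.066,0.005,-0.04,0,0,0,-0.14],[0.066,0.01,-0.085,0,0,0,-0.28],[0.066,0.015,-0.13,0,0,0,-0.42],[0.066,0.02,-0.175,0,0,0,-0.56],[0.066,0.025,-0.22,0,0,0,-0.7],[0.066,0.03,-0.265,0,0,0,-0.84],[0.066,0.035,-0.31,0,0,0,-0.98],[0.066,0.04,-0.35,0,0,0,-1.12],[0.066,0.045,-0.39,0,0,0,-1.26],[0.066,0.05,-0.425,0.01,0,0,-1.4],[0.066,0.0585,-0.464,0.036,0,0,-1.53],[0.066,0.0585,-0.464,0.036,0,0,-1.635]])

```text
clock: 20.9
tool_pos: [563.4, 392.8, 113.0]
tool_rot: [-0.003, 0.651, 0.759, -0.002]
contact_force: [-0.8, 0.3, -0.1]
finger_gap: 66.0
finger_force: 0.0
```

Emit:
send_rows(plan=[[0.066,0,0,0,0,0,0],[0.066,0,0,0,0,0,0]])

```text
clock: 21.1
tool_pos: [567.3, 386.8, 117.4]
tool_rot: [-0.0, 0.657, 0.754, -0.001]
contact_force: [-0.0, -0.1, -0.3]
finger_gap: 66.3
finger_force: 0.0
```

Run:
```python
from h import *
im=np.ascontiguousarray(vision.snapshot("top")[...,::-1]); cv2.imwrite("pics/p2_raw.png",im)
for c,a,s in housings(im): print(c.round(2),a,s)
p,r,s=tool(); print(p,s["qpos"].round(2),go([569.2,387.6,16.5],np.pi-1.43))
x0,y0,k=265,150,6
cv2.imwrite("pics/p2.png",cv2.resize(im[150:240,265:385],None,fx=6,fy=6,interpolation=cv2.INTER_CUBIC))
```

```text
[197.   198.25] 1849 [82 56]
[567.64729138 386.64240187 118.17338279] [-0.25  0.78 -0.73  1.46  0.55  1.11 -0.95] [0.0008, 0.0017, 0.1017, -0.0004, 0.0008, -0.0038]
```

View pics/p2.png

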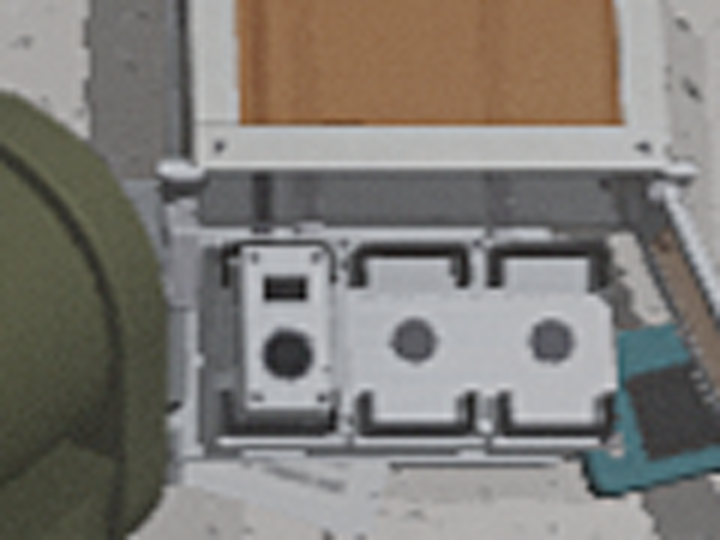

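B sits square in nest_2, with its screws at crop (255,257), (318,257), (255,397) and (318,397). I check its position and lower onto A.

Emit:
send_rows(plan=[[0.066,0.001,0.001,0.04,0,0,0],[0.066,0.001,0.001,0.08,0,0,0],[0.066,0.001,0.001,0.102,0,0,0],[0.066,0.001,0.001,0.102,0,0,0],[0.066,0.001,0.001,0.102,0,0,0],[0.03,0.001,0.001,0.102,0,0,0],[0.03,0.001,0.001,0.102,0,0,0],[0.03,0.001,0.001,0.102,0,0,0],[0.03,0.001,0.001,0.102,0,0,0],[0.03,0.001,0.001,0.102,0,0,0]], newtons=70)

```text
clock: 22.15
tool_pos: [569.1, 389.7, 19.4]
tool_rot: [0.0, 0.656, 0.755, 0.002]
contact_force: [-1.6, -0.8, 6.2]
finger_gap: 42.3
finger_force: 71.7
```

Run:
```python
from h import *
im=cv2.imread("pics/p2_raw.png")
w=np.array([chinv(ray("top",up(u,v,265,150,6),57.4)) for u,v in((255,257),(318,257),(318,397),(255,397))]); print(w.round(1),w.mean(0))
p,r,s=tool(); print(p,s["finger_gap"],s["finger_force"],s["contact_force"])
```

```text
[[ -30.3   84.1   57.4]
 [ -30.2   52.4   57.4]
 [-101.9   54.8   57.4]
 [-101.9   86.1   57.4]] [-66.07928584  69.34796424  57.4       ]
[569.09765019 389.72503717  19.35600307] 42.32097413974039 71.73759698867798 [-1.63596817 -0.82927158  6.15019549]
```

Emit:
send_rows(plan=[[0.03,0,0,-0.01,0,0,0],[0.03,0,0,-0.04,0,0,0],[0.03,0,0,-0.08,0,0,0],[0.03,0,0,-0.12,0,0,0],[0.03,0,0,-0.14,0,0,0],[0.03,0,0,-0.14,0,0,0]])

```text
clock: 22.75
tool_pos: [569.2, 390.6, 161.8]
tool_rot: [0.001, 0.656, 0.755, 0.004]
contact_force: [-0.1, 0.7, -1.7]
finger_gap: 41.9
finger_force: 71.6
```

Run:
```python
from h import *
p,r,s=tool(); print(p,s["finger_gap"],s["finger_force"],go(ch([-67,-70,155]),.079))
```

```text
[569.23816181 390.59502712 161.78080594] 41.914292825074135 71.55097961425781 [-0.6005, -0.0989, 0.0038, 0.0017, -0.0081, 1.6325]
```

Emit:
send_rows(plan=[[0.03,-0.04,-0.007,0,0,0,0.12],[0.03,-0.085,-0.014,0,0,0,0.24],[0.03,-0.13,-0.021,0,0,0,0.36],[0.03,-0.175,-0.028,0,0,0,0.48],[0.03,-0.22,-0.036,0,0,0,0.6],[0.03,-0.265,-0.043,0,0,0,0.72],[0.03,-0.31,-0.05,0,0,0,0.84],[0.03,-0.355,-0.058,0,0,0,0.96],[0.03,-0.4,-0.065,0,0,0,1.08],[0.03,-0.445,-0.073,0,0,0,1.2],[0.03,-0.49,-0.08,0,0,0,1.32],[0.03,-0.51,-0.084,0,0,0,1.4]])

```text
clock: 23.95
tool_pos: [555.1, -133.8, 155.7]
tool_rot: [0.001, 0.989, 0.15, -0.001]
contact_force: [-0.6, 0.3, -2.5]
finger_gap: 41.9
finger_force: 71.6
```

Emit:
send_rows(plan=[[0.03,0,0,0,0,0,0],[0.03,0,0,0,0,0,0]])

```text
clock: 24.15
tool_pos: [556.1, -127.8, 156.0]
tool_rot: [-0.0, 0.988, 0.155, -0.0]
contact_force: [1.2, 1.0, -1.3]
finger_gap: 41.9
finger_force: 71.6
```

Run:
```python
from h import *
p,r,s=tool(); print(p,s["finger_gap"],s["finger_force"],go(ch([-67,-70,110]),.079))
```

```text
[ 556.05641267 -127.80001485  156.02152193] 41.87444675955499 71.60536766052246 [-0.0281, 0.0856, 0.046, -0.0009, 0.001, 0.2328]
```

Emit:
send_rows(plan=[[0.03,-0.012,0.04,0,0,0,0.12],[0.03,-0.028,0.0855,0,0,0,0.233],[0.03,-0.028,0.0855,0.045,0,0,0.233],[0.03,-0.028,0.0855,0.045,0,0,0.233],[0.03,-0.028,0.0855,0.045,0,0,0.233],[0.03,-0.028,0.0855,0.045,0,0,0.233]])

```text
clock: 24.75
tool_pos: [557.7, -215.8, 113.1]
tool_rot: [-0.0, 0.999, 0.041, 0.001]
contact_force: [0.6, -0.0, -1.6]
finger_gap: 41.5
finger_force: 72.2
```

Run:
```python
from h import *
for i in range(2):
    p,r,s=tool(); print(chinv(p),s["finger_gap"],go(ch([-67,-70,62]),.079)); vision.snapshot("top")
```

```text
[-64.71980965 -68.11421575 113.13261565] 41.48844677544046 [-0.0024, 0.0019, 0.0511, -0.0004, -0.0022, 0.0033]
[-64.66074847 -68.52240647 113.34658424] 41.9382536519944 [-0.0025, 0.0015, 0.0513, 0.0002, -0.0027, 0.0029]
```

Emit:
send_rows(plan=[[0.03,-0.002,0.0015,0.025,0,0,0.003],[0.03,-0.002,0.0015,0.05,0,0,0.003],[0.03,-0.002,0.0015,0.05,0,0,0.003],[0.03,-0.002,0.0015,0.05,0,0,0.003]])

```text
clock: 25.25
tool_pos: [555.0, -219.0, 62.6]
tool_rot: [-0.0, 0.999, 0.038, 0.0]
contact_force: [0.3, -1.2, -1.7]
finger_gap: 42.3
finger_force: 72.2
```

Run:
```python
from h import *
for i in range(3):
    p,r,s=tool(); print(chinv(p),s["finger_gap"],go(ch([-67,-70,62]),.079)); vision.snapshot("top")
```

```text
[-67.6452063  -71.08911523  62.61199551] 42.29086117424766 [0.0006, -0.0011, 0.0006, 0.0, -0.0007, -0.0023]
[-67.17748299 -71.36896436  63.1363759 ] 41.46353695656462 [0.0002, -0.0014, 0.0011, 0.0006, -0.002, -0.0025]
[-67.0650197  -71.53539384  63.31338676] 42.03050604863835 [0.0001, -0.0015, 0.0013, 0.0009, -0.0024, -0.0027]
```

Emit:
send_rows(plan=[[0.03,0,-0.001,0.004,0,0,-0.002],[0.03,0,-0.001,0.009,0,0,-0.002],[0.03,0,-0.001,0.014,0,0,-0.002],[0.03,0,-0.001,0.014,0,0,-0.002],[0.03,0,-0.001,0.014,0,0,-0.002]])

```text
clock: 25.9
tool_pos: [554.5, -218.4, 47.4]
tool_rot: [-0.0, 0.999, 0.039, 0.0]
contact_force: [1.7, -0.3, -3.0]
finger_gap: 42.0
finger_force: 72.2
```

Emit:
send_rows(plan=[[0.03,0,0,0.003,0,0,0],[0.03,0,0,0.004,0,0,0],[0.03,0,0,0.004,0,0,0]])

```text
clock: 26.2
tool_pos: [555.6, -218.4, 46.8]
tool_rot: [0.001, 0.999, 0.039, 0.002]
contact_force: [-3.8, 3.0, 25.5]
finger_gap: 42.1
finger_force: 75.2
```

Run:
```python
from h import *
for i in range(2):
    p,r,s=tool(); print(chinv(p),s["finger_gap"],s["contact_force"],s["ft_torque"]); vision.snapshot("top")
```

```text
[-66.97810228 -70.57495808  46.78380451] 42.122439919524446 [-3.83069021  2.97722562 25.51737996] [0.62662316 1.09948082 0.07961017]
[-66.94695232 -70.57604205  46.79932096] 41.71694191041577 [-5.13852066  2.01612159 25.60313189] [0.64293567 1.09485722 0.04899955]
```

Emit:
send_rows(plan=[[0.058,0,0,-0.002,0,0,0],[0.058,0,0,-0.002,0,0,0],[0.058,0,0,-0.002,0,0,0],[0.058,0,0,-0.002,0,0,0],[0.058,0,0,-0.04,0,0,0],[0.058,0,0,-0.06,0,0,0],[0,0,-0.035,-0.06,0,0,0],[0,0,-0.07,-0.06,0,0,0],[0,0,-0.07,-0.06,0,0,0],[0,0,-0.07,-0.06,0,0,0],[0,0,-0.07,-0.03,0,0,0],[0,0,-0.07,0.008,0,0,0]])

```text
clock: 27.5
tool_pos: [550.3, -150.8, 36.1]
tool_rot: [0.001, 0.999, 0.038, 0.002]
contact_force: [1.0, -0.4, -0.4]
finger_gap: 0.0
finger_force: 0.0
```

Emit:
send_rows(plan=[[0,0,0,0.003,0,0,0],[0,0,0,0.006,0,0,0],[0,0,0,0.006,0,0,0]])

```text
clock: 27.8
tool_pos: [548.6, -150.2, 30.1]
tool_rot: [0.0, 0.999, 0.038, -0.0]
contact_force: [-1.8, 0.7, 7.9]
finger_gap: -0.2
finger_force: 3.9
```

Emit:
send_rows(plan=[[0,0,0,0.003,0,0,0],[0,0,0,0.003,0,0,0]])

```text
clock: 28.0
tool_pos: [551.0, -150.0, 29.9]
tool_rot: [0.001, 0.999, 0.038, 0.002]
contact_force: [-4.6, 2.3, 29.0]
finger_gap: -0.0
finger_force: 14.6
```

The floor is at z ≈ 30 mm, so both housings are truly seated. Next I run the carrier in by turning the wheel clockwise.

Emit:
send_rows(plan=[[0,0,0,-0.04,0,0,0],[0,0,0,-0.09,0,0,0],[0,0,0,-0.12,0,0,0],[0,0,-0.04,-0.12,0,0,0],[0,0,-0.04,-0.12,0,0,0]])

```text
clock: 28.5
tool_pos: [546.2, -104.9, 148.1]
tool_rot: [-0.001, 0.999, 0.041, 0.001]
contact_force: [-0.4, 0.1, -0.5]
finger_gap: -0.1
finger_force: 0.0
```

Run:
```python
from h import *
f=lambda a,z,rr=56:ch([-75+rr*np.cos(np.radians(a)),212+rr*np.sin(np.radians(a)),z])
t=R.from_euler("z",.079)*R.from_euler("x",np.pi)
print(go(f(161,57),.079))
for a in range(149,14,-12): print(a,(t.inv().apply(f(a,57)-f(161,57))/1000).round(4).tolist())
im=np.ascontiguousarray(vision.snapshot("top")[...,::-1]); cv2.imwrite("pics/q1_raw.png",im)
cv2.imwrite("pics/q1.png",cv2.resize(im[150:240,240:390],None,fx=5,fy=5,interpolation=cv2.INTER_CUBIC))
```

```text
[-0.0603, -0.1868, 0.0914, -0.0022, -0.0022, 0.0023]
149 [0.0049, -0.0106, -0.0]
137 [0.012, -0.02, -0.0]
125 [0.0208, -0.0276, -0.0]
113 [0.0311, -0.0333, -0.0]
101 [0.0423, -0.0367, -0.0]
89 [0.0539, -0.0378, -0.0]
77 [0.0655, -0.0363, -0.0]
65 [0.0766, -0.0325, -0.0]
53 [0.0867, -0.0265, -0.0]
41 [0.0952, -0.0185, -0.0]
29 [0.1019, -0.0089, -0.0]
17 [0.1065, 0.0019, 0.0]
```

View pics/q1.png

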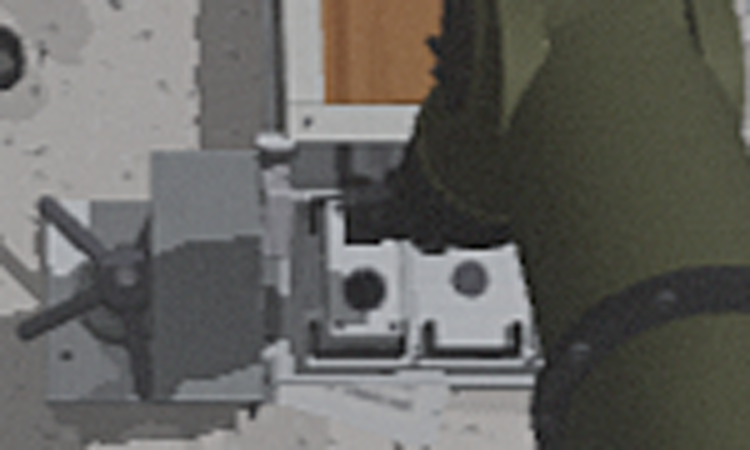

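Spokes now stand at about 50°, 120° and 192°, with ends at crop (45,205), (25,328) and (143,390). I enter between the last two and push the 120° spoke clockwise.

Emit:
send_rows(plan=[[0,-0.012,-0.04,0,0,0,0],[0,-0.028,-0.085,0,0,0,0],[0,-0.044,-0.13,0,0,0,0],[0,-0.06,-0.175,0,0,0,0],[0,-0.06,-0.187,0,0,0,0],[0,-0.06,-0.187,0,0,0,0],[0,-0.06,-0.187,0,0,0,0],[0,-0.06,-0.187,0.03,0,0,0],[0,-0.06,-0.187,0.06,0,0,0],[0,-0.06,-0.187,0.091,0,0,0],[0,-0.06,-0.187,0.091,0,0,0]])

```text
clock: 29.65
tool_pos: [470.0, 70.3, 52.5]
tool_rot: [0.001, 0.999, 0.037, -0.003]
contact_force: [-1.1, 0.7, -0.3]
finger_gap: -0.0
finger_force: 0.1
```

Emit:
send_rows(plan=[[0,0.0049,-0.0106,0,0,0,0],[0,0.012,-0.02,0,0,0,0],[0,0.0208,-0.0276,0,0,0,0],[0,0.0311,-0.0333,0,0,0,0],[0,0.0423,-0.0367,0,0,0,0],[0,0.0539,-0.0378,0,0,0,0],[0,0.0655,-0.0363,0,0,0,0],[0,0.0766,-0.0325,0,0,0,0],[0,0.0867,-0.0265,0,0,0,0],[0,0.0952,-0.0185,0,0,0,0],[0,0.1019,-0.0089,0,0,0,0],[0,0.1045,-0.0035,0,0,0,0]])

```text
clock: 30.85
tool_pos: [576.1, 86.2, 56.7]
tool_rot: [-0.001, 0.999, 0.039, 0.0]
contact_force: [-3.6, 4.8, 0.8]
finger_gap: 0.2
finger_force: 2.3
```

Emit:
send_rows(plan=[[0,0,0,0,0,0,0],[0,-0.004,-0.004,-0.03,0,0,0],[0,-0.004,-0.004,-0.065,0,0,0],[0,-0.01,-0.02,-0.07,0,0,0],[0,-0.03,-0.045,-0.07,0,0,0],[0,-0.03,-0.045,-0.07,0,0,0]])

```text
clock: 31.45
tool_pos: [539.7, 131.6, 126.6]
tool_rot: [-0.001, 0.999, 0.042, 0.0]
contact_force: [0.3, 0.6, -0.5]
finger_gap: -0.1
finger_force: 0.0
```

Run:
```python
from h import *
p,r,s=tool(); print(p,chinv(p),s["contact_force"])
im=np.ascontiguousarray(vision.snapshot("top")[...,::-1]); cv2.imwrite("pics/q2_raw.png",im)
g=cv2.cvtColor(im,cv2.COLOR_BGR2GRAY)
m=(g[185:250,290:365]<75).astype(np.uint8); n,l,st,ce=cv2.connectedComponentsWithStats(m)
for i in range(1,n):
    if st[i,4]>=15: print(ce[i]+[290,185],st[i,2:])
f=lambda a,z,rr=56:ch([-75+rr*np.cos(np.radians(a)),212+rr*np.sin(np.radians(a)),z])
for a in(113,103): print(a,go(f(a,57),.079))
```

```text
[539.72771229 131.57582841 126.62870249] [-55.17875754 279.60246327 126.62870249] [ 0.31222355  0.56788125 -0.54672518]
[308.83972603 220.46575342] [ 50  65 730]
[354.12121212 193.46969697] [18 11 66]
[332.69811321 193.45283019] [20  7 53]
[292.5  202.25] [ 6  7 16]
[360.64864865 221.18918919] [ 7 24 37]
[356.53846154 246.5       ] [11  6 26]
113 [-0.0429, 0.0139, 0.0693, -0.0007, -0.0012, 0.0027]
103 [-0.0336, 0.0109, 0.0693, -0.0007, -0.0012, 0.0027]
```

Run:
```python
from h import *
f=lambda a,z,rr=56:ch([-75+rr*np.cos(np.radians(a)),212+rr*np.sin(np.radians(a)),z])
t=R.from_euler("z",.079)*R.from_euler("x",np.pi)
print(go(f(108,57),.079))
for a in list(range(96,34,-10))+[28,24,20,16,12]: print(a,(t.inv().apply(f(a,57)-f(108,57))/1000).round(4).tolist())
im=cv2.imread("pics/q2_raw.png")
cv2.imwrite("pics/q2.png",cv2.resize(im[150:240,240:390],None,fx=5,fy=5,interpolation=cv2.INTER_CUBIC))
```

```text
[-0.0383, 0.0122, 0.0693, -0.0007, -0.0012, 0.0027]
96 [0.0115, -0.0024, -0.0]
86 [0.0212, -0.0026, -0.0]
76 [0.0309, -0.0011, -0.0]
66 [0.0401, 0.0021, 0.0]
56 [0.0486, 0.0068, 0.0]
46 [0.0562, 0.013, 0.0]
36 [0.0626, 0.0203, 0.0]
28 [0.0668, 0.027, 0.0]
24 [0.0685, 0.0305, 0.0]
20 [0.0699, 0.0341, 0.0]
16 [0.0711, 0.0378, 0.0]
12 [0.0721, 0.0416, 0.0]
```

View pics/q2.png

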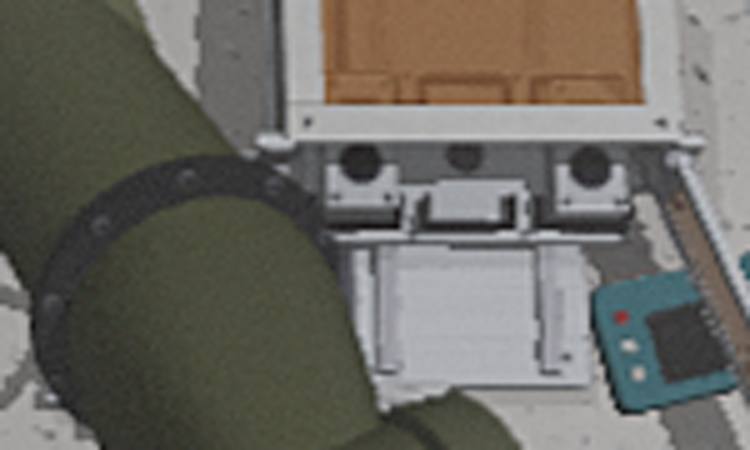

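The carrier is about 50 mm short of home, with both housings riding in nests 0 and 2. Second clockwise push.

Emit:
send_rows(plan=[[0,-0.038,0.012,0,0,0,0],[0,-0.038,0.012,0,0,0,0],[0,-0.038,0.012,0.03,0,0,0],[0,-0.038,0.012,0.069,0,0,0],[0,-0.038,0.012,0.069,0,0,0],[0,-0.038,0.012,0.069,0,0,0]])

```text
clock: 32.1
tool_pos: [505.0, 112.0, 56.7]
tool_rot: [0.0, 0.999, 0.039, -0.001]
contact_force: [0.2, 0.2, -0.1]
finger_gap: -0.1
finger_force: 0.0
```

Emit:
send_rows(plan=[[0,0.0115,-0.0024,0,0,0,0],[0,0.0212,-0.0026,0,0,0,0],[0,0.0309,-0.0011,0,0,0,0],[0,0.0401,0.0021,0,0,0,0],[0,0.0486,0.0068,0,0,0,0],[0,0.0562,0.013,0,0,0,0],[0,0.0626,0.0203,0,0,0,0],[0,0.0668,0.027,0,0,0,0],[0,0.0668,0.027,0,0,0,0]])

```text
clock: 33.0
tool_pos: [574.7, 90.3, 57.9]
tool_rot: [-0.0, 0.999, 0.038, 0.001]
contact_force: [-0.1, 0.1, 0.3]
finger_gap: -0.1
finger_force: 0.2
```

Emit:
send_rows(plan=[[0,0.0018,0.0035,0,0,0,0],[0,0.0032,0.007,0,0,0,0],[0,0.0032,0.007,0,0,0,0]])

```text
clock: 33.3
tool_pos: [577.0, 86.3, 57.5]
tool_rot: [-0.001, 0.999, 0.04, 0.0]
contact_force: [-4.1, 7.5, 3.7]
finger_gap: 0.1
finger_force: 3.8
```

Emit:
send_rows(plan=[[0,0.0012,0.0037,0,0,0,0],[0,0.0012,0.0037,0,0,0,0]])

```text
clock: 33.5
tool_pos: [577.1, 86.0, 57.5]
tool_rot: [-0.003, 0.999, 0.041, -0.001]
contact_force: [-9.3, 14.8, 5.9]
finger_gap: 0.2
finger_force: 7.5
```

Emit:
send_rows(plan=[[0,-0.005,-0.008,0,0,0,0],[0,-0.005,-0.008,-0.03,0,0,0],[0,-0.005,-0.008,-0.08,0,0,0],[0,-0.005,-0.008,-0.11,0,0,0],[0,-0.005,-0.008,-0.11,0,0,0]])

```text
clock: 34.0
tool_pos: [576.4, 87.8, 171.9]
tool_rot: [-0.0, 0.999, 0.038, 0.005]
contact_force: [0.2, 0.2, -0.8]
finger_gap: 0.1
finger_force: 0.0
```

```bash
cat > ball.py <<'E'
from h import *
def gb(th,lift=0):
    u=180-10.5*lift; v=np.array([-14,u]); k,s=np.cos(th),np.sin(th)
    return ch([k*v[0]-s*v[1],-112+s*v[0]+k*v[1],122+14*lift])
if __name__=="__main__":
    for n in("top","side"):
        im=np.ascontiguousarray(vision.snapshot(n)[...,::-1]); cv2.imwrite(f"pics/r_{n}_raw.png",im)
        g=cv2.cvtColor(im,cv2.COLOR_BGR2GRAY)
        for th in(1.7,1.8,1.9,2.0,2.1):
            u=proj(n,gb(th).reshape(1,3))[0]; print(n,th,gb(th).round(1),u.round(1))
        u=proj(n,gb(1.95).reshape(1,3))[0].round().astype(int); w=20
        m=(g[u[1]-w:u[1]+w,u[0]-w:u[0]+w]<60).astype(np.uint8); nn,l,st,ce=cv2.connectedComponentsWithStats(m)
        for i in range(1,nn):
            if st[i,4]>=15: print("  blob",(ce[i]+u-w).round(1),st[i,2:])
E
python3 ball.py; python3 -c "
from h import *
print(tool()[0])"
```

```text
top 1.7 [ 452.4 -305.4  122. ] [394.5 237.7]
top 1.8 [ 458.4 -322.4  122. ] [400.6 236.1]
top 1.9 [ 466.  -338.8  122. ] [406.4 233.8]
top 2.0 [ 475.2 -354.3  122. ] [411.9 231. ]
top 2.1 [ 485.9 -368.8  122. ] [417.1 227.7]
  blob [407.8 233.5] [ 9  8 55]
side 1.7 [ 452.4 -305.4  122. ] [304.9 128.1]
side 1.8 [ 458.4 -322.4  122. ] [304.3 125.5]
side 1.9 [ 466.  -338.8  122. ] [303.2 123.1]
side 2.0 [ 475.2 -354.3  122. ] [301.6 120.7]
side 2.1 [ 485.9 -368.8  122. ] [299.6 118.4]
  blob [300.9 112. ] [ 17  23 325]
[574.02759505  87.07977875 167.62702007]
```

Run:
```python
from h import *
b=ray("top",[407.8,233.5],122); print(b,chinv(b),np.hypot(*(chinv(b)[:2]-[0,-112])))
print(go([467.5,-342,165],.079))
a=cv2.imread("pics/raw_top0.png").astype(int);c=cv2.imread("pics/r_top_raw.png").astype(int)
print("carrier area diff",np.abs(a-c)[195:225,300:345].mean(),"wheel",np.abs(a-c)[185:235,243:268].mean())
```

```text
[ 467.27512513 -342.60194328  122.        ] [-164.8264654 -187.3786035  122.       ] 181.24485527247035
[-0.1392, 0.4196, 0.0026, 0.0008, -0.0027, -0.002]
carrier area diff 51.729876543209876 wheel 16.3208
```

Emit:
send_rows(plan=[[0.05,-0.139,0.42,0,0,0,0],[0.05,-0.139,0.42,0,0,0,0],[0.05,-0.139,0.42,0,0,0,0],[0.05,-0.139,0.42,0,0,0,0],[0.05,-0.139,0.42,0,0,0,0],[0.05,-0.139,0.42,0,0,0,0],[0.05,-0.139,0.42,0,0,0,0],[0.05,-0.139,0.42,0,0,0,0],[0.05,-0.139,0.42,0,0,0,0],[0.05,-0.139,0.42,0,0,0,0],[0.05,-0.139,0.42,0,0,0,0],[0.05,-0.139,0.42,0,0,0,0]])

```text
clock: 35.3
tool_pos: [467.4, -340.3, 165.7]
tool_rot: [-0.001, 0.999, 0.04, -0.0]
contact_force: [0.3, 0.8, -1.0]
finger_gap: 50.0
finger_force: 0.0
```

Run:
```python
from h import *
im=np.ascontiguousarray(vision.snapshot("top")[...,::-1]); cv2.imwrite("pics/s_top_raw.png",im)
p,r,s=tool(); print(p,s["finger_gap"],go([467.3,-342.6,103],.079))
a=cv2.imread("pics/raw_top0.png").astype(int); c=im.astype(int)
print("carrier area diff",np.abs(a-c)[197:222,300:345].mean(),"wheel",np.abs(a-c)[185:235,243:268].mean())
b=cv2.imread("pics/g2_raw.png").astype(int); print(np.abs(b-c)[178:222,300:345].mean(),np.abs(b-c)[185:235,243:268].mean(), np.abs(b-c)[175:190,296:365].mean(), np.abs(a-b)[185:235,243:268].mean())
```

```text
[ 467.74069817 -340.09370396  166.05414022] 49.897311644561505 [-0.0006, 0.0025, 0.0631, -0.0013, 0.0005, 0.001]
carrier area diff 6.494518518518518 wheel 3.52
2.0299663299663298 2.2245333333333335 2.480193236714976 3.9514666666666667
```

The picture difference against the pre-wheel image is at noise level, so the carrier is fully home. I grip the ball.

Emit:
send_rows(plan=[[0.05,0,0.0025,0.03,0,0,0],[0.05,0,0.0025,0.06,0,0,0],[0.05,0,0.0025,0.063,0,0,0],[0.05,0,0.0025,0.063,0,0,0],[0.02,0,0.0025,0.063,0,0,0],[0.02,0,0.0025,0.063,0,0,0],[0.02,0,0.0025,0.063,0,0,0],[0.02,0,0.0025,0.063,0,0,0],[0.02,0,0.0025,0.063,0,0,0]], newtons=60)

```text
clock: 36.25
tool_pos: [468.7, -344.6, 105.3]
tool_rot: [0.001, 0.999, 0.039, 0.001]
contact_force: [0.1, 1.6, 7.4]
finger_gap: 24.9
finger_force: 58.7
```

Run:
```python
from h import *
p,r,s=tool(); cp=chinv(p); v=cp[:2]-[0,-112]; print(p,cp,np.hypot(*v),s["finger_gap"],s["finger_force"],s["contact_force"])
th=np.arctan2(v[1],v[0])-np.arctan2(180,-14); print("theta",th)
t=R.from_euler("z",.079)*R.from_euler("x",np.pi)
def P(a,u,z): k,s=np.cos(a),np.sin(a); return ch([-14*k-s*u,-112-14*s+k*u,z])
rr=np.hypot(*v); u0=np.sqrt(rr**2-14**2); a0=th
print("lift",(t.inv().apply(P(a0,u0-9,p[2]+14)-P(a0,u0,p[2]))/1000).round(4).tolist())
for a in np.r_[np.arange(1.8,0,-.1),.05,0]: print(round(a,2),(t.inv().apply(P(a,u0-9,p[2]+14)-P(a0,u0-9,p[2]+14))/1000).round(4).tolist())
```

```text
[ 468.71719784 -344.59781429  105.26042168] [-163.54640019 -189.48205491  105.26042168] 180.9720802985442 24.85161923811022 58.67116928100586 [0.10847468 1.61974527 7.36587451]
theta -4.347572807719322
lift [0.0084, -0.0032, -0.014]
1.8 [-0.0086, -0.0217, -0.0]
1.7 [-0.013, -0.0383, -0.0]
1.6 [-0.0158, -0.0552, -0.0]
1.5 [-0.0168, -0.0724, -0.0]
1.4 [-0.0162, -0.0896, -0.0]
1.3 [-0.0138, -0.1066, -0.0]
1.2 [-0.0097, -0.1233, -0.0]
1.1 [-0.004, -0.1395, -0.0]
1.0 [0.0033, -0.1551, -0.0]
0.9 [0.0122, -0.1698, -0.0]
0.8 [0.0224, -0.1836, -0.0]
0.7 [0.034, -0.1963, -0.0]
0.6 [0.0468, -0.2078, -0.0]
0.5 [0.0607, -0.218, -0.0]
0.4 [0.0755, -0.2267, -0.0]
0.3 [0.0911, -0.2339, -0.0]
0.2 [0.1074, -0.2395, -0.0]
0.1 [0.1241, -0.2434, -0.0]
0.05 [0.1326, -0.2448, -0.0]
0.0 [0.1412, -0.2457, -0.0]
```

Emit:
send_rows(plan=[[0.02,0.003,-0.001,-0.005,0,0,0],[0.02,0.006,-0.002,-0.01,0,0,0],[0.02,0.0084,-0.0032,-0.014,0,0,0],[0.02,0.0084,-0.0032,-0.014,0,0,0]])

```text
clock: 36.65
tool_pos: [475.8, -340.4, 118.1]
tool_rot: [0.0, 0.999, 0.039, 0.0]
contact_force: [0.3, -0.8, -1.9]
finger_gap: 24.9
finger_force: 59.3
```

Emit:
send_rows(plan=[[0.02,-0.0086,-0.0217,0,0,0,0],[0.02,-0.013,-0.0383,0,0,0,0],[0.02,-0.0158,-0.0552,0,0,0,0],[0.02,-0.0168,-0.0724,0,0,0,0],[0.02,-0.0162,-0.0896,0,0,0,0],[0.02,-0.0138,-0.1066,0,0,0,0],[0.02,-0.0097,-0.1233,0,0,0,0],[0.02,-0.004,-0.1395,0,0,0,0],[0.02,0.0033,-0.1551,0,0,0,0],[0.02,0.0033,-0.1551,0,0,0,0]])

```text
clock: 37.65
tool_pos: [465.9, -182.1, 117.8]
tool_rot: [-0.001, 0.999, 0.041, -0.001]
contact_force: [-0.8, 0.3, -1.1]
finger_gap: 25.0
finger_force: 60.2
```

Run:
```python
from h import *
p,r,s=tool(); cp=chinv(p); print(p,cp,np.hypot(*(cp[:2]-[0,-112])),s["finger_gap"],s["finger_force"],s["contact_force"])
```

```text
[ 465.86914076 -182.06934233  117.75870671] [-153.55917655  -27.23572678  117.75870671] 175.40069189805084 24.965366232368385 60.24689197540283 [-0.75290784  0.25458517 -1.06381839]
```

Emit:
send_rows(plan=[[0.02,0.0089,-0.0147,0,0,0,0],[0.02,0.0191,-0.0285,0,0,0,0],[0.02,0.0307,-0.0412,0,0,0,0],[0.02,0.0435,-0.0527,0,0,0,0],[0.02,0.0574,-0.0629,0,0,0,0],[0.02,0.0722,-0.0716,0,0,0,0],[0.02,0.0878,-0.0788,0,0,0,0],[0.02,0.1041,-0.0844,0,0,0,0],[0.02,0.1208,-0.0883,0,0,0,0],[0.02,0.1208,-0.0883,0,0,0,0]])

```text
clock: 38.65
tool_pos: [582.1, -85.2, 117.9]
tool_rot: [-0.001, 0.999, 0.04, 0.001]
contact_force: [-2.0, 6.3, 4.5]
finger_gap: 24.3
finger_force: 61.4
```

Emit:
send_rows(plan=[[0.02,0.0085,-0.0013,0,0,0,0],[0.02,0.017,-0.002,0,0,0,0],[0.02,0.018,-0.002,0,0,0,0],[0.02,0.018,-0.002,0,0,0,0]])

```text
clock: 39.05
tool_pos: [593.3, -83.0, 116.5]
tool_rot: [-0.001, 0.999, 0.04, -0.005]
contact_force: [-6.4, 5.7, 2.2]
finger_gap: 24.4
finger_force: 85.9
```

Run:
```python
from h import *
p,r,s=tool(); cp=chinv(p); print(p,cp,s["finger_gap"],s["finger_force"],s["contact_force"])
print("want",go(ch([-14.3,60,p[2]]),.079))
```

```text
[593.25726397 -82.97090837 116.48625284] [-18.7477257   61.50043419 116.48625284] 24.36623268431847 85.91245651245117 [-6.37713179  5.66408509  2.2498811 ]
want [0.0044, 0.0015, -0.0, -0.0026, 0.0093, 0.001]
```

Emit:
send_rows(plan=[[0.02,0.004,0,0,0,0,0],[0.02,0.007,0,0,0,0,0],[0.02,0.007,0,0,0,0,0]])

```text
clock: 39.35
tool_pos: [593.6, -81.7, 114.6]
tool_rot: [-0.002, 0.999, 0.04, -0.012]
contact_force: [-28.3, 8.2, 6.2]
finger_gap: 24.6
finger_force: 85.9
```

Run:
```python
from h import *
p,r,s=tool(); cp=chinv(p); print(p,cp,s["finger_gap"],s["finger_force"],s["contact_force"],s["ft_torque"])
```

```text
[593.60373309 -81.67759711 114.56202805] [-18.30027182  62.76236918 114.56202805] 24.580304879462286 85.89182138442993 [-28.28888639   8.23109511   6.20259998] [1.73349461 6.4341572  0.265243  ]
```

Emit:
send_rows(plan=[[0.02,-0.006,0,0,0,0,0],[0.02,-0.006,-0.003,0.004,0,0,0],[0.02,-0.006,-0.006,0.008,0,0,0],[0.02,-0.006,-0.008,0.012,0,0,0],[0.02,-0.006,-0.008,0.012,0,0,0]])

```text
clock: 39.85
tool_pos: [592.8, -76.2, 104.6]
tool_rot: [-0.0, 0.999, 0.04, -0.005]
contact_force: [-17.1, 4.0, 5.9]
finger_gap: 24.1
finger_force: 88.2
```

Run:
```python
from h import *
p,r,s=tool(); cp=chinv(p); print(p,cp,s["finger_gap"],s["finger_force"],s["contact_force"],s["ft_torque"])
```

```text
[592.75580767 -76.20595856 104.63060562] [-18.7137427   68.28385881 104.63060562] 24.091737307299997 88.23874354362488 [-17.12951154   4.02034065   5.88915955] [ 0.60451738  4.264019   -0.37988047]
```

Emit:
send_rows(plan=[[0.05,-0.002,0,0,0,0,0],[0.05,-0.002,0,0,0,0,0],[0.05,-0.002,0,0,0,0,0],[0.05,-0.002,0,0,0,0,0],[0.05,-0.002,0,-0.03,0,0,0],[0.05,-0.002,0,-0.07,0,0,0],[0.05,-0.002,0,-0.1,0,0,0],[0.05,-0.04,0.05,-0.12,0,0,0],[0.05,-0.08,0.09,-0.14,0,0,0],[0.05,-0.1,0.14,-0.14,0,0,0],[0.05,-0.1,0.19,-0.14,0,0,0],[0.05,-0.1,0.22,-0.14,0,0,0]])

```text
clock: 41.05
tool_pos: [515.2, -301.0, 246.9]
tool_rot: [0.001, 0.999, 0.039, 0.001]
contact_force: [2.0, -0.5, 0.2]
finger_gap: 50.1
finger_force: 0.0
```

Emit:
send_rows(plan=[[0.05,-0.04,0.04,0,0,0,0],[0.05,-0.08,0.08,0,0,0,0],[0.05,-0.1,0.12,0,0,0,0],[0.05,-0.1,0.14,0,0,0,0],[0.05,-0.1,0.14,0,0,0,0]])

```text
clock: 41.55
tool_pos: [424.4, -451.5, 245.0]
tool_rot: [0.001, 0.999, 0.035, -0.001]
contact_force: [0.1, 0.4, -0.1]
finger_gap: 50.2
finger_force: 0.0
```

Run:
```python
from h import *
p,r,s=tool(); print(p,s["clock"],s["contact_force"])
for n in("top","side"):
    im=np.ascontiguousarray(vision.snapshot(n)[...,::-1]); cv2.imwrite(f"pics/f_{n}_raw.png",im)
    a=cv2.imread(f"pics/raw_{n}0.png")
    for q in(a,im):
        g=cv2.cvtColor(q,cv2.COLOR_BGR2GRAY); u=proj(n,ch([-14,68,122]).reshape(1,3))[0].round().astype(int); w=9
        m=(g[u[1]-w:u[1]+w,u[0]-w:u[0]+w]<(55 if n=="top" else 65)).astype(np.uint8); nn,l,st,ce=cv2.connectedComponentsWithStats(m); i=1+st[1:,4].argmax(); print(n,(ce[i]+u-w).round(2),st[i,2:])
    d=np.abs(a.astype(int)-im)
    print("gate/chamber diff",d[175:192,290:385].mean() if n=="top" else d[125:180,230:270].mean(),"window",d[147:172,304:370].mean() if n=="top" else "", "bystanders",d[100:170,190:280].mean() if n=="top" else "")
```

```text
[ 424.40120851 -451.45335062  244.99411853] 41.55 [ 0.07530757  0.39188385 -0.09950122]
top [314.32 181.79] [15  9 80]
top [314.18 181.84] [14  9 76]
gate/chamber diff 2.887719298245614 window 4.696767676767677 bystanders 2.4087830687830687
side [249.79 155.53] [ 9  9 53]
side [249.84 155.51] [ 9 10 55]
gate/chamber diff 2.2296969696969695 window  bystanders
```

The ball, gate and bystanders match their starting pixels to within 0.15 px, so the gate is latched and the bench is undisturbed. I hand the job in.

```bash
python3 -c "
from station import env
print(env.job_done())"
```

```text
the job is handed in; nothing more can be done
None
```

I handed the job in at about 41.6 s with both housings seated in nests 0 and 2, the carrier home, the gate shut and latched, and the bystanders undisturbed; no score came back, and I could not see the housings directly once they were inside the hood.

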